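# Load the spacer collars of a vegetable press

## Robot

A 6-joint arm with a two-finger parallel gripper is mounted at the origin on the work surface. World frame = base frame: x ahead of the robot, y to its left, z up, the work surface at z = 0. Lengths are in mm, angles in rad, forces in N, time in s.
With the tool pointing down it reaches from about 325 to 900 mm from the base axis. Payload 3.5 kg.
Tool frame: the origin (TCP) lies midway between the tips of the shut fingers; the grasp point (between the pads) lies 19 mm behind it; z points along the fingers, y is the line along which they close (so a half turn about z gives the same grasp; the last joint's range is limited). The gripper opens to 85 mm and grips with 20 to 120 N. Pads are 22 mm wide; open, the fingers measure 114 mm over their backs; the gripper's body (76 mm by 85 mm) begins 54 mm behind the grasp point. The pads swing forward as they close: fully open they stand 13 mm farther back than shut.
Start: joints at [1.069, 0.276, -0.026, 1.268, 0, 1.467], TCP at [242.701, 575.95, 231.313] pointing down, gripper open.
Joint ranges: [-3.12, 3.12], [-0.85, 1.88], [-1.08, 1.24], [-1.95, 2.15], [-1.57, 1.53], [-3.14, 3.14]. Speed limits (rad/s): [2.57, 2.57, 3.14, 3.14, 3.14, 3.14].

## Interface

Orientations are given as a 3x3 rotation matrix whose columns are the frame's x, y, z axes.
In Python, from plant import r gives the robot as it stands.
- The arm moves only by the tool drive_tool, never from a script. Its arguments are lists of equal length, an entry for each row: "xyz": the shift along the tool's x, y, z normalised to -1 to 1, where 1 is 0.2 m, a list of three; "rot": the turn, a rotation vector about the tool's x, y, z normalised to -1 to 1, where 1 is 1.5 rad, a list of three; "fingers": the closure, from 0 (fully open) to 1 (shut). In form: {"xyz": [[tx, ty, tz], ...], "rot": [[rx, ry, rz], ...], "fingers": [fingers, ...]}. A call has 1 to 5 rows; each row is the pose to reach, as a shift and turn from the pose commanded when the call began, along the tool's axes at that moment; what a row does not reach only later rows make up. A row lasts 1/12 s, in which the tool goes at most 41.7 mm and 7.16 degrees, less where a joint would pass 70% of its speed; a pose out of reach is approached as far as the arm can. A call with a number of a shift or a turn outside -1 to 1 is refused whole. A call with a gripper value outside its range is refused whole. The fingers move at their own pace and stop on an object; "grip_force" is the grip in N (left out, the last holds). Time passes only in rows, so rows that repeat a pose let the fingers close. It gives the time, the measured TCP pose, the force, the opening and the grip force at its end, in the units of the state.
- r.sense(): the state, without advancing time (a new reading comes with each control period).
- r.camera(name): name is "scene" or "top"; returns the picture (400x640x3 uint8, red, green, blue); there is no depth.
- r.camera_info(name): a dict with "K" (3x3 intrinsics, pixels), "k1" (the pictures are not rectified: a ray, as slopes to the right and down, at radius r is drawn at 1 + k1 r^2 times it, then the intrinsics apply), "camera_from_world" (4x4, takes a point from world to camera coordinates). Camera axes: x right, y down, z forward; pixel columns grow to the right and rows downward; lengths in mm; the calibration is good to about 2 mm. A picture is of the moment at which its call begins. camera_info takes no time and is no camera call.
- r.finish_job(): hands the job in; it is judged then, once.
The state is a dict: "clock": time; "joint_positions": joint angles; "qd": joint speeds; "joint_torque": joint torques, N m; "eef_pos": TCP position; "orientation": TCP orientation; "contact_force": force on the tool from outside, world axes, zero at the start; "wrist_torque": the same for the moment, N m; "width": finger opening in mm; "gripper_force": force on a finger pad.
Only numpy, scipy, OpenCV 4.12 (cv2) and the standard library are available. Lean on these libraries where they do the work, as an engineer would, in place of code of your own. Each camera call takes 0.05 s, during which the arm holds its last target. There are 200 camera calls.

## Task

Get the vegetable press ready for the next batch: turn the red locking knob clockwise to its free stop, draw the carriage by its black handle all the way out from under the press head, and slide every blue collar lying on the black mat (two to four of them) down over the upright steel shaft so that they all sit flat in one stack on the carriage. With all of them loaded, push the carriage fully home under the head and turn the knob back to its locked stop. Leave the yellow-lidded jar and the steel bowl that stand beside the press where they are.

Things in the scene. Friction and masses are not known exactly. Their poses are not given: they have to be found in the camera images.
- press: The press, fixed; placed and turned anew each time. Origin at table height below the shaft's home; x points to the press's back, z up. Steel base plate 10 mm thick: x -275..+110 mm, y within 60 mm, plus knob pad x -165..-60, y to -145 mm. Head on two rods at the back: x -40..+95, y within 35 mm, underside (white pusher) 150 mm above the table.
- carriage (a joint): How far the carriage is drawn out, m: 0 = home under the head, 0.14 = fully out at its stop. Slides along the press's -x axis with about 3 N of friction and stays where left. Aluminium deck 170 x 100 mm, flat top 30 mm above the table. While the knob is locked its finger blocks a yellow ear on the deck's side.
- shaft_foot (a point): Centre of the shaft's foot, on the deck's top face (30 mm above the table); moves with the carriage, axes as the press. The steel shaft is 20 mm in diameter and stands 100 mm high above this point; its top 10 mm taper to 10 mm diameter.
- handle (a point): Grip point of the carriage's handle, an upright black round post 26 mm in diameter, 45 mm high on the deck, 95 mm from the shaft on the press's -x side. The point is on its axis, 60 mm above the table; moves with the carriage, axes as the press.
- clamp (a joint): Angle of the red locking knob, rad: 0 = locked (stop), 1.5 = free (stop); it grows clockwise seen from above. About 0.06 N m of friction; it stays where it is left. Below about 0.2 its finger stops the carriage from being drawn out.
- clamp_grip (a point): Grip point of the red knob, on its upright axis, 52 mm above the table. The grip is a bar 50 mm long, 14 mm wide, from 30 to 64 mm above the table, lying along this point's x axis, which turns with the knob; a red finger below it points along +x, 75 mm long. Knob axis fixed on the press at x = -120, y = -110 mm.
- collar1: A blue plastic spacer collar, if present this time: a plain ring 54 mm outside diameter, 20 mm high, bore 24 mm, about 60 g. Origin at its centre (half height); z along its axis, both ends alike.
- collar2: A blue plastic spacer collar, if present this time: a plain ring 54 mm outside diameter, 20 mm high, bore 24 mm, about 60 g. Origin at its centre (half height); z along its axis, both ends alike.
- collar3: A blue plastic spacer collar, if present this time: a plain ring 54 mm outside diameter, 20 mm high, bore 24 mm, about 60 g. Origin at its centre (half height); z along its axis, both ends alike.
- collar4: A blue plastic spacer collar, if present this time: a plain ring 54 mm outside diameter, 20 mm high, bore 24 mm, about 60 g. Origin at its centre (half height); z along its axis, both ends alike.
- mat: Black rubber mat 210 x 210 mm, 2 mm thick, fixed; origin at the centre of its underside. The collars lie flat on it at the start.
- jar: Bystander: small white jar with a yellow lid, 50 mm in diameter, 70 mm high. Origin at its underside's centre.
- bowl: Bystander: steel bowl, 120 mm across, 50 mm high. Origin at its underside's centre.
Not all that is in view belongs to the job. What is shaped like the collar2 but green or pink is not meant.

How it is judged (in metres and radians):
On the way, in this order (a step that is already met when the one before it is completed fails the run):
1. the locking knob is turned to free (value of joint clamp above 1.2 rad), for 0.2 s.
2. the carriage is drawn fully out (value of joint carriage above 0.128 m), for 0.2 s.
3. every collar present sits on the shaft, released, with the carriage still out (horizontal distance between each of collar1, collar2, collar3, collar4 and shaft_foot below 0.006 m and z of collar1 in the frame of shaft_foot between 0.004 and 0.076 m and angle between the z axis of each of collar1, collar2, collar3, collar4 and the z axis of shaft_foot, either way round below 0.12 rad and contact force between the fingers and collar1 below 0.3 N and linear speed of each of collar1, collar2, collar3, collar4 below 0.03 m/s and z of collar2 in the frame of shaft_foot between 0.004 and 0.076 m and contact force between the fingers and collar2 below 0.3 N and z of collar3 in the frame of shaft_foot between 0.004 and 0.076 m and contact force between the fingers and collar3 below 0.3 N and z of collar4 in the frame of shaft_foot between 0.004 and 0.076 m and contact force between the fingers and collar4 below 0.3 N and value of joint carriage above 0.1 m), for 0.3 s.
4. the carriage is pushed home (value of joint carriage below 0.006 m), for 0.2 s.
5. the knob is locked (value of joint clamp below 0.17 rad), for 0.2 s.
At the end, for the whole second after the job is handed in: Every collar present sits flat (within 0.12 rad) and at rest in one stack on the shaft (axis within 6 mm, centre of the topmost no more than 76 mm above the deck), released; the carriage is within 8 mm of home and the knob within 0.17 rad of its locked stop (horizontal distance between each of collar1, collar2, collar3, collar4 and shaft_foot below 0.006 m and z of collar1 in the frame of shaft_foot between 0.004 and 0.076 m and angle between the z axis of each of collar1, collar2, collar3, collar4 and the z axis of shaft_foot, either way round below 0.12 rad and contact force between the fingers and collar1 below 0.3 N and linear speed of each of collar1, collar2, collar3, collar4 below 0.03 m/s and z of collar2 in the frame of shaft_foot between 0.004 and 0.076 m and contact force between the fingers and collar2 below 0.3 N and z of collar3 in the frame of shaft_foot between 0.004 and 0.076 m and contact force between the fingers and collar3 below 0.3 N and z of collar4 in the frame of shaft_foot between 0.004 and 0.076 m and contact force between the fingers and collar4 below 0.3 N and value of joint carriage below 0.008 m and value of joint clamp below 0.17 rad); the robot touches nothing.
It fails at once if the jar or the bowl is moved more than 40 mm (distance of any of jar, bowl from where it was at the start of the episode above 0.04 m).
Of collar1, collar2, collar3, collar4 only 2 to 4 are there at a start; the rules pass over those that are not, and their reading is None.
At some moment in a run one of collar1, collar2, collar3, collar4 may be knocked a few centimetres aside while the robot is not near it.
Once in a run the grip may slacken for a moment while it holds something.
It also fails if it takes over 210 s, if anything falls off the work surface, if the arm or the gripper's body presses on something with over 40 N, if the wrist force passes 120 N, or if a joint passes its speed limit or range.

## Working session

There is one attempt and no reset: what is moved stays moved. The work goes in short steps, Python scripts to look and compute and a tool call to move; the robot and the scene stay as the last step left them, time stands still between calls to the robot, and variables do not carry over. Pictures are saved under pics/ and viewed, at most 14 in all, crops included, and the job is handed in when it is done.

Besides the shell and the picture viewer there is one more tool, called after "Emit:" as name(argument=value, ...) on one line, values as JSON. drive_tool: Moves the arm, as the interface text tells. Scaled input: -1 to 1 covers 0.2 m each way for a shift and 1.5 rad each way for a turn. Its arguments: {"type":"object","properties":{"xyz":{"type":"array","items":{"type":"array","items":{"type":"number","minimum":-1,"maximum":1}}},"rot":{"type":"array","items":{"type":"array","items":{"type":"number","minimum":-1,"maximum":1}}},"fingers":{"type":"array","items":{"type":"number"}},"grip_force":{"type":"number"}},"required":["xyz","rot","fingers"]}

```bash
ls; mkdir -p pics
cat > h.py <<'E'
import numpy as np, cv2
from plant import r
def ray(cam,u,v):
    i=r.camera_info(cam);K=np.array(i["K"]);T=np.array(i["camera_from_world"])
    d=np.array([(u-K[0,2])/K[0,0],(v-K[1,2])/K[1,1]]);s=d.copy()
    for _ in range(30): s=d/(1+i["k1"]*(s@s))
    R=T[:3,:3];return -R.T@T[:3,3],R.T@np.array([s[0],s[1],1])
def onz(cam,u,v,z):
    o,d=ray(cam,u,v);return o+d*(z-o[2])/d[2]
def proj(cam,p):
    i=r.camera_info(cam);K=np.array(i["K"]);T=np.array(i["camera_from_world"])
    c=T[:3,:3]@np.array(p)+T[:3,3];s=c[:2]/c[2];s=s*(1+i["k1"]*(s@s));return K[:2,:2]@s+K[:2,2]
def blobs(im,lo,hi,amin=30):
    m=cv2.inRange(cv2.cvtColor(im,cv2.COLOR_RGB2HSV),lo,hi)
    n,l,st,c=cv2.connectedComponentsWithStats(m)
    return m,[(c[k].round(1).tolist(),st[k].tolist()) for k in range(1,n) if st[k,4]>amin]
E
python3 - <<'E'
from h import *
for n in("top","scene"):
    im=r.camera(n);cv2.imwrite(f"pics/{n}0.png",im[:,:,::-1])
    i=r.camera_info(n);print(n,i,onz(n,320,200,0))
    for nm,lo,hi in(("blue",(95,120,50),(125,255,255)),("red",(0,150,60),(6,255,255)),("yel",(22,120,100),(35,255,255))):print(nm,blobs(im,lo,hi)[1])
E
```

```text
pics
top {'K': array([[387.20537165,   0.        , 320.89561264],
       [  0.        , 387.20537165, 199.14188226],
       [  0.        ,   0.        ,   1.        ]]), 'k1': -0.0038198048583437108, 'camera_from_world': array([[ 1.34205939e-02, -9.99860508e-01,  9.94245694e-03,
         4.16717513e+00],
       [-9.87115079e-01, -1.48338006e-02, -1.59322877e-01,
         5.00694769e+02],
       [ 1.59448137e-01, -7.67614153e-03, -9.87176463e-01,
         1.18249397e+03],
       [ 0.00000000e+00,  0.00000000e+00,  0.00000000e+00,
         1.00000000e+00]])} [504.18708685  13.85642834   0.        ]
blue [([373.8, 67.2], [369, 59, 11, 18, 152]), ([485.8, 160.9], [483, 147, 6, 28, 148]), ([410.7, 181.0], [402, 173, 18, 17, 227]), ([444.7, 180.1], [436, 172, 18, 17, 236]), ([406.2, 213.2], [397, 205, 19, 17, 229]), ([444.5, 217.1], [435, 209, 19, 17, 238])]
red [([357.4, 67.0], [353, 59, 10, 18, 140]), ([332.4, 262.5], [79, 72, 489, 328, 106823]), ([501.6, 79.5], [489, 77, 37, 8, 159])]
yel [([388.6, 66.7], [382, 59, 13, 18, 131]), ([368.4, 140.5], [362, 134, 14, 14, 155]), ([321.4, 142.3
[... 753 characters left out ...]
, 292]), ([266.9, 282.6], [257, 273, 21, 21, 305]), ([235.4, 310.7], [225, 300, 22, 22, 327]), ([398.7, 317.4], [391, 308, 16, 24, 150]), ([206.0, 368.3], [194, 352, 25, 34, 279])]
red [([240.2, 228.5], [0, 28, 565, 372, 92841]), ([492.6, 130.9], [431, 92, 125, 85, 2943]), ([428.7, 122.9], [424, 120, 10, 8, 38]), ([424.4, 129.5], [419, 126, 12, 9, 39]), ([442.5, 131.5], [436, 126, 14, 12, 61]), ([459.0, 142.0], [452, 137, 15, 11, 61]), ([495.0, 165.3], [488, 159, 16, 13, 57]), ([408.3, 224.3], [399, 219, 19, 12, 56]), ([411.7, 304.5], [405, 294, 16, 24, 200])]
yel [([371.5, 244.8], [365, 238, 14, 15, 126]), ([334.9, 269.8], [327, 262, 17, 16, 212]), ([386.8, 327.5], [381, 321, 13, 14, 104])]
```

```bash
sleep 1; ls pics
```

```text
scene0.png
top0.png
```

View pics/top0.png

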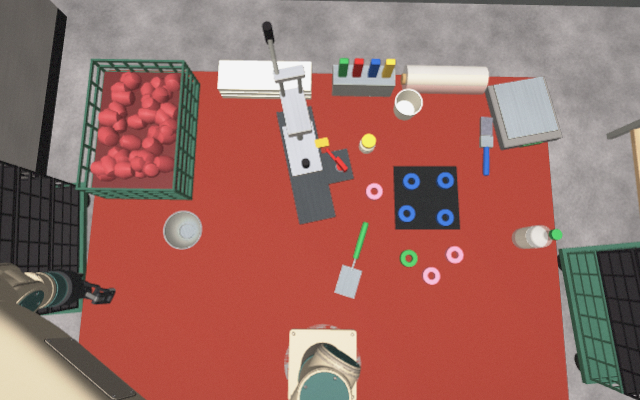

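View pics/scene0.png

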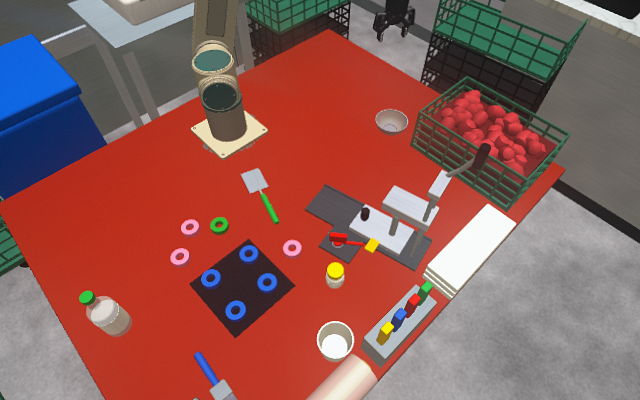

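Four blue collars lie on the black mat, in the top view at (411,181), (445,180), (406,213) and (445,217). The green ring (409,258) and pink rings (374,191), (455,255), (432,276) lie off the mat and have the wrong colour. The press is at about (300,160), with its handle at (306,163) and its red knob at (338,158). Next I enlarge both views of the press.

Run:
```python
from h import *
a=cv2.imread("pics/top0.png")[95:230,265:475];b=cv2.imread("pics/scene0.png")[170:330,190:440]
cv2.imwrite("pics/c.png",cv2.resize(a,None,fx=3.8,fy=3.8,interpolation=3)); cv2.imwrite("pics/d.png",cv2.resize(b,None,fx=3.2,fy=3.2,interpolation=3))
t,s=[cv2.cvtColor(cv2.imread(f"pics/{n}0.png"),4) for n in("top","scene")]
for n,im in(("top",t),("scene",s)):
    for c,_ in blobs(im,(100,150,100),(118,255,255),100)[1]:
        print(n,c,onz(n,*c,20)[:2].round(1))   # ring top-ish
# base plate mask (gray dark) top
for n,im,(x0,y0,x1,y1) in(("top",t,(270,100,356,228)),("scene",s,(300,180,440,275))):
    hsv=cv2.cvtColor(im,cv2.COLOR_RGB2HSV);m=np.zeros(hsv.shape[:2],np.uint8)
    m[y0:y1,x0:x1]=cv2.inRange(hsv,(0,0,55),(180,60,110))[y0:y1,x0:x1]
    cs,_=cv2.findContours(m,0,2);c=max(cs,key=cv2.contourArea);p=cv2.approxPolyDP(c,2.5,True)[:,0]
    for q in p: print(n,q,onz(n,*map(float,q),10)[:2].round(1))
    rm=np.zeros_like(m);rm[120:260,315:400]=(cv2.inRange(hsv,(0,190,150),(4,255,255)))[120:260,315:400]
    print(hsv[158,338] if n=="top" else hsv[239,339], hsv[110,230])
```

```text
top [486.0, 160.5] [ 640.3 -528.6]
top [410.9, 180.9] [ 568.1 -279.9]
top [444.8, 180.1] [ 572.5 -390.4]
top [406.1, 213.2] [ 462.4 -262. ]
top [444.7, 217.1] [ 451.6 -385.5]
scene [29.3, 78.0] [-803.8 -425.8]
scene [38.3, 116.4] [-540.9 -485.2]
scene [248.4, 253.2] [ 462.9 -260.6]
scene [210.5, 277.7] [ 452.3 -383.7]
scene [266.8, 282.1] [ 569.2 -278.7]
scene [235.3, 309.8] [ 573.7 -388.8]
scene [205.8, 368.1] [ 643.5 -529.1]
top [277 112] [799.4 162.3]
top [300 223] [427.   76.9]
top [334 216] [451.2 -31.8]
top [327 185] [552.4  -8.2]
top [352 178] [577.  -89.6]
top [346 150] [671.3 -69.7]
top [332 152] [663.7 -23.5]
top [348 166] [617.  -76.5]
top [346 172] [596.7 -70. ]
top [336 171] [599.6 -37.2]
top [333 160] [636.5 -27. ]
top [327 153] [660.  -7.]
top [322 154] [656.3   9.4]
top [319 148] [676.6  19.6]
top [323 169] [605.6   5.5]
top [292 177] [577.2 106.3]
top [281 130] [736.6 147. ]
top [285 124] [757.7 134.3]
top [283 114] [792.7 142. ]
[  1 182 240] [  3 163 188]
scene [325 185] [427.8  78.6]
scene [306 209] [456.2 -31.3]
scene [334 225] [558.9  -9. ]
scene [320 246] [582.9 -90.5]
scene [348 262] [676.4 -68.1]
scene [359 246] [661.9  -6.7]
scene [343 244] [624.7 -36.3]
scene [335 248] [618. -63.]
scene [328 240] [584.4 -59.1]
scene [330 231] [565.9 -32.9]
scene [346 232] [ 6.016e+02 -2.000e-01]
scene [348 240] [625.3 -15.7]
scene [366 243] [669.3  15.8]
scene [368 240] [666.4  27.7]
scene [348 228] [595.8  14.5]
scene [360 209] [572.6  92.5]
scene [361 213] [585.2  83.7]
scene [363 204] [565.8 113.6]
[  1 208 124] [38 27 76]
```

View pics/c.png

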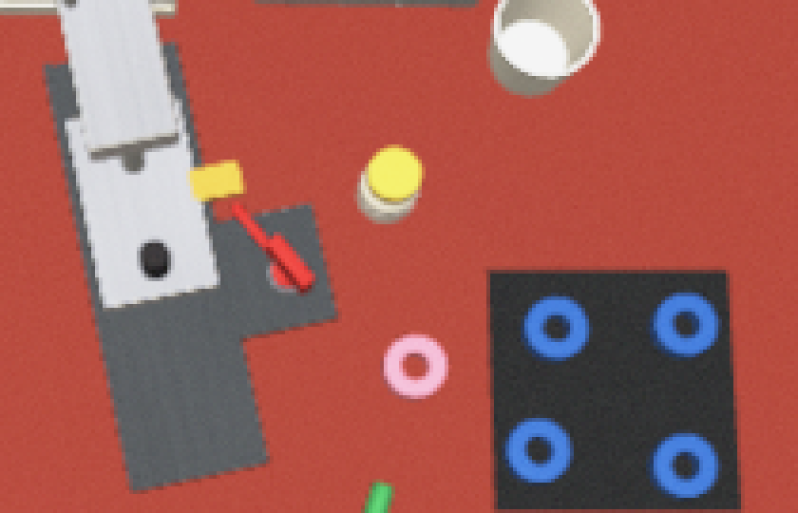

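View pics/d.png

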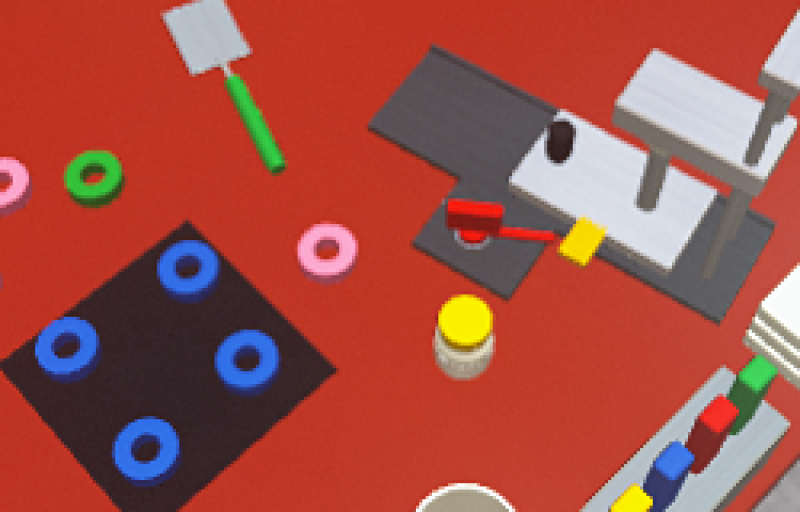

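Run:
```python
from h import *
t=cv2.cvtColor(cv2.imread("pics/top0.png"),4)
C=lambda x,y:(x/3.8+265,y/3.8+95)
D=lambda x,y:(x/3.2+190,y/3.2+170)
for n,q,z in(("top",C(155,250),75),("scene",D(562,126),75),("top",C(273,242),64),("top",C(308,285),64),("top",C(236,206),22),("scene",D(449,202),64),("scene",D(502,208),64),("scene",D(553,238),22),("top",C(395,175),70),("scene",D(466,320),70)):print(n,np.round(q,1),onz(n,*q,z)[:2].round(1))
src=np.array([[-275,60],[-275,-60],[-165,-60],[-165,-145],[-60,-145]],float)
A=np.array([[427,76.9],[451.2,-31.8],[552.4,-8.2],[577,-89.6],[671.3,-69.7]]);B=np.array([[427.8,78.6],[456.2,-31.3],[558.9,-9],[582.9,-90.5],[676.4,-68.1]])
for d in(A,B):
    M,_=cv2.estimateAffinePartial2D(src,d,ransacReprojThreshold=20);a=np.arctan2(M[1,0],M[0,0]);s=np.hypot(*M[:,0]);print("yaw",a,s)
    R=np.array([[np.cos(a),-np.sin(a)],[np.sin(a),np.cos(a)]]);o=d.mean(0)-R@src.mean(0)
    for p in((0,0),(-140,0),(-95,0),(-120,-110)):print(p,(o+R@p).round(1))
s=r.sense();print(s["eef_pos"],np.round(s["orientation"],3),s["width"],s["contact_force"],s["gripper_force"])
im=cv2.cvtColor(cv2.imread("pics/scene0.png"),4)
```

```text
top [305.8 160.8] [615.2  60.2]
scene [365.6 209.4] [612.1  66.6]
top [336.8 158.7] [626.5 -37. ]
top [346.1 170. ] [590.5 -66.2]
top [327.1 149.2] [669.4  -7. ]
scene [330.3 233.1] [594.6 -61.4]
scene [346.9 235. ] [631.5 -31.4]
scene [362.8 244.4] [ 6.699e+02 -3.000e-01]
top [368.9 141.1] [ 684.  -137.8]
scene [335.6 270. ] [ 689.3 -134. ]
yaw 0.22376533242838503 0.9601547183720937
(0, 0) [703.6  85.5]
(-140, 0) [567.1  54.4]
(-95, 0) [610.9  64.4]
(-120, -110) [611.  -48.4]
yaw 0.23107652225168596 0.9718784808399751
(0, 0) [707.4  87.1]
(-140, 0) [571.1  55.1]
(-95, 0) [614.9  65.4]
(-120, -110) [615.8 -47.4]
[242.36289222 575.3071367  230.23816439] [[-0.922  0.388 -0.001]
 [ 0.388  0.922 -0.002]
 [ 0.    -0.002 -1.   ]] 85.005307091617 [ 0.51915269 -0.11321545 -0.97769682] 0.0
```

```bash
cat >> h.py <<'E'
from scipy.spatial.transform import Rotation as Ro
def Rd(yaw):  # tool down, y axis at yaw deg
    a=np.radians(yaw);y=np.array([np.cos(a),np.sin(a),0]);z=np.array([0,0,-1.]);return np.c_[np.cross(y,z),y,z]
def plan(*wps,maxd=180,maxr=0.6):
    """wps: (x,y,z,yaw); prints normalised calls"""
    s=r.sense();p=np.array(s["eef_pos"]);R=np.array(s["orientation"])
    print("t",round(s["clock"],2),"p",p.round(1),"yaw",np.degrees(np.arctan2(R[1,1],R[0,1])).round(1),"w",round(s["width"],1),"gf",round(s["gripper_force"],1),"F",np.round(s["contact_force"],1))
    for w in wps:
        q=np.array(w[:3],float);D=Rd(w[3])
        if D[:,1]@R[:,1]<0 : print("note: >90deg turn")
        rv=Ro.from_matrix(R.T@D).as_rotvec();n=max(1,int(np.ceil(max(np.linalg.norm(q-p)/maxd,np.linalg.norm(rv)/maxr))))
        for k in range(n):
            print(w,"xyz",(R.T@(q-p)/n/200).round(4).tolist(),"rot",(rv/n/1.5).round(4).tolist());R=R@Ro.from_rotvec(rv/n).as_matrix()
            if k==n-1:R=D
            p=p+(q-p)/(n-k) if 0 else p
        p=q
E
sed -i 's/^            p=p+(q-p).*$//' h.py
python3 -c "
from h import *
plan((612.5,-48.5,160,128.5),(612.5,-48.5,36,128.5))"
```

```text
t 0.1 p [242.4 575.3 230.2] yaw 67.1 w 85.0 gf 0.0 F [ 0.5 -0.1 -1. ]
(612.5, -48.5, 160, 128.5) xyz [-0.5833, -0.431, 0.071] rot [-0.0002, -0.0002, -0.1428]
(612.5, -48.5, 160, 128.5) xyz [-0.4784, -0.5451, 0.071] rot [-0.0002, -0.0002, -0.1428]
(612.5, -48.5, 160, 128.5) xyz [-0.3516, -0.6344, 0.0709] rot [-0.0002, -0.0002, -0.1428]
(612.5, -48.5, 160, 128.5) xyz [-0.2087, -0.6946, 0.0707] rot [-0.0002, -0.0002, -0.1428]
(612.5, -48.5, 160, 128.5) xyz [-0.0563, -0.7231, 0.0705] rot [-0.0002, -0.0002, -0.1428]
(612.5, -48.5, 36, 128.5) xyz [0.0, 0.0, 0.62] rot [0.0, 0.0, 0.0]
```

Emit:
drive_tool(xyz=[[-0.583,-0.431,0.071],[-0.583,-0.431,0.071],[-0.583,-0.431,0.071],[-0.583,-0.431,0.071],[-0.583,-0.431,0.071]], rot=[[0,0,-0.143],[0,0,-0.143],[0,0,-0.143],[0,0,-0.143],[0,0,-0.143]], fingers=[0,0,0,0,0], grip_force=60)

```text
clock: 0.52
eef_pos: [317.5, 447.1, 215.9]
orientation: [[-0.982, 0.188, -0.001], [0.188, 0.982, -0.004], [0.001, -0.004, -1.0]]
contact_force: [-0.6, -0.2, 0.2]
width: 85.5
gripper_force: 0.0
```

Emit:
drive_tool(xyz=[[-0.478,-0.545,0.071],[-0.478,-0.545,0.071],[-0.478,-0.545,0.071],[-0.478,-0.545,0.071],[-0.478,-0.545,0.071]], rot=[[0,0,-0.143],[0,0,-0.143],[0,0,-0.143],[0,0,-0.143],[0,0,-0.143]], fingers=[0,0,0,0,0])

```text
clock: 0.93
eef_pos: [391.9, 323.6, 202.1]
orientation: [[-1.0, -0.026, -0.001], [-0.026, 1.0, -0.002], [0.001, -0.002, -1.0]]
contact_force: [-0.9, 0.1, 0.2]
width: 85.5
gripper_force: 0.0
```

Emit:
drive_tool(xyz=[[-0.352,-0.634,0.071],[-0.352,-0.634,0.071],[-0.352,-0.634,0.071],[-0.352,-0.634,0.071],[-0.352,-0.634,0.071]], rot=[[0,0,-0.143],[0,0,-0.143],[0,0,-0.143],[0,0,-0.143],[0,0,-0.143]], fingers=[0,0,0,0,0])

```text
clock: 1.35
eef_pos: [466.9, 199.5, 188.2]
orientation: [[-0.971, -0.238, 0.001], [-0.238, 0.971, -0.001], [-0.0, -0.001, -1.0]]
contact_force: [0.3, 0.3, 0.9]
width: 85.1
gripper_force: 0.0
```

Emit:
drive_tool(xyz=[[-0.209,-0.695,0.071],[-0.209,-0.695,0.071],[-0.209,-0.695,0.071],[-0.209,-0.695,0.071],[-0.209,-0.695,0.071]], rot=[[0,0,-0.143],[0,0,-0.143],[0,0,-0.143],[0,0,-0.143],[0,0,-0.143]], fingers=[0,0,0,0,0])

```text
clock: 1.77
eef_pos: [541.7, 75.0, 174.0]
orientation: [[-0.898, -0.44, 0.001], [-0.44, 0.898, -0.001], [-0.001, -0.001, -1.0]]
contact_force: [0.6, 0.8, 0.0]
width: 85.4
gripper_force: 0.0
```

Emit:
drive_tool(xyz=[[-0.056,-0.723,0.071],[-0.056,-0.723,0.071],[-0.056,-0.723,0.071],[-0.056,-0.723,0.071],[-0.056,-0.723,0.071]], rot=[[0,0,-0.143],[0,0,-0.143],[0,0,-0.143],[0,0,-0.143],[0,0,-0.143]], fingers=[0,0,0,0,0])

```text
clock: 2.18
eef_pos: [615.8, -49.4, 159.7]
orientation: [[-0.783, -0.622, 0.002], [-0.622, 0.783, -0.001], [-0.001, -0.001, -1.0]]
contact_force: [-0.2, 0.5, 0.6]
width: 85.4
gripper_force: 0.0
```

```bash
python3 -c "
from h import *
plan((612.5,-48.5,36,128.5))"
```

```text
t 2.18 p [615.8 -49.4 159.7] yaw 128.4 w 85.4 gf 0.0 F [-0.2  0.5  0.6]
(612.5, -48.5, 36, 128.5) xyz [0.011, 0.0146, 0.6186] rot [-0.0009, 0.0006, -0.0007]
```

Precise. Descend and grip the knob.

Emit:
drive_tool(xyz=[[0.011,0.015,0.2],[0.011,0.015,0.4],[0.011,0.015,0.55],[0.011,0.015,0.618],[0.011,0.015,0.618]], rot=[[0,0,0],[0,0,0],[0,0,0],[0,0,0],[0,0,0]], fingers=[0,0,0,0,0])

```text
clock: 2.6
eef_pos: [605.0, -43.2, 32.2]
orientation: [[-0.78, -0.626, -0.01], [-0.626, 0.78, 0.003], [0.006, 0.008, -1.0]]
contact_force: [0.1, 0.6, -0.9]
width: 85.3
gripper_force: 0.0
```

Emit:
drive_tool(xyz=[[0,0,0],[0,0,0],[0,0,0],[0,0,0],[0,0,0]], rot=[[0,0,0],[0,0,0],[0,0,0],[0,0,0],[0,0,0]], fingers=[0.8,0.9,1,1,1], grip_force=40)

```text
clock: 3.02
eef_pos: [610.9, -46.5, 38.3]
orientation: [[-0.781, -0.624, 0.003], [-0.624, 0.781, -0.0], [-0.002, -0.002, -1.0]]
contact_force: [-1.0, -0.1, 0.3]
width: 25.9
gripper_force: 0.0
```

Emit:
drive_tool(xyz=[[0,0,0],[0,0,0],[0,0,0],[0,0,0],[0,0,0]], rot=[[0,0,0],[0,0,0],[0,0,0],[0,0,0],[0,0,0]], fingers=[1,1,1,1,1])

```text
clock: 3.43
eef_pos: [613.9, -50.3, 38.8]
orientation: [[-0.783, -0.622, 0.008], [-0.622, 0.783, -0.007], [-0.002, -0.011, -1.0]]
contact_force: [5.0, -8.1, -1.6]
width: 12.9
gripper_force: 44.5
```

Emit:
drive_tool(xyz=[[0,-0.01,0],[0,-0.01,0],[0,-0.01,0],[0,-0.01,0],[0,-0.01,0]], rot=[[0,0,0.06],[0,0,0.13],[0,0,0.2],[0,0,0.27],[0,0,0.34]], fingers=[1,1,1,1,1])

```text
clock: 3.85
eef_pos: [614.0, -50.4, 38.8]
orientation: [[-0.988, -0.157, 0.006], [-0.157, 0.988, -0.004], [-0.005, -0.005, -1.0]]
contact_force: [2.7, -5.0, 2.1]
width: 13.3
gripper_force: 44.9
```

Emit:
drive_tool(xyz=[[0,0,0],[0,0,0],[0,0,0],[0,0,0],[0,0,0]], rot=[[0,0,0.06],[0,0,0.13],[0,0,0.2],[0,0,0.27],[0,0,0.34]], fingers=[1,1,1,1,1])

```text
clock: 4.27
eef_pos: [614.0, -50.5, 38.8]
orientation: [[-0.938, 0.346, 0.006], [0.345, 0.938, -0.005], [-0.007, -0.002, -1.0]]
contact_force: [2.5, -5.3, 1.7]
width: 12.9
gripper_force: 44.9
```

Emit:
drive_tool(xyz=[[0,0,0],[0,0,0],[0,0,0],[0,0,0],[0,0,0]], rot=[[0,0,0.06],[0,0,0.12],[0,0,0.18],[0,0,0.24],[0,0,0.28]], fingers=[1,1,1,1,1])

```text
clock: 4.68
eef_pos: [614.0, -50.6, 38.8]
orientation: [[-0.717, 0.697, 0.006], [0.697, 0.717, -0.005], [-0.008, 0.001, -1.0]]
contact_force: [2.5, -4.5, 1.3]
width: 13.2
gripper_force: 44.9
```

```bash
python3 -c "
from h import *
plan();s=r.sense();print(s['wrist_torque'])"
```

```text
t 4.68 p [614.  -50.6  38.8] yaw 45.8 w 13.2 gf 44.9 F [ 2.5 -4.5  1.3]
[-0.91262384 -0.37228387  0.07752927]
```

Emit:
drive_tool(xyz=[[0,0,0],[0,0,0],[0,0,0],[0,0,0]], rot=[[0,0,0.03],[0,0,0.06],[0,0,0.07],[0,0,0.07]], fingers=[1,1,1,1])

```text
clock: 5.02
eef_pos: [613.6, -50.2, 38.9]
orientation: [[-0.646, 0.764, 0.005], [0.764, 0.646, -0.005], [-0.007, 0.001, -1.0]]
contact_force: [1.2, -5.4, 3.9]
width: 13.3
gripper_force: 77.7
```

```bash
python3 -c "
from h import *
plan();s=r.sense();print(s['wrist_torque'])"
```

```text
t 5.02 p [613.6 -50.2  38.9] yaw 40.2 w 13.3 gf 77.7 F [ 1.2 -5.4  3.9]
[-1.10447942 -0.20510827  1.34537478]
```

Emit:
drive_tool(xyz=[[0,0,0],[0,0,0],[0,0,0],[0,0,0],[0,0,-0.1]], rot=[[0,0,-0.04],[0,0,-0.04],[0,0,-0.04],[0,0,-0.04],[0,0,-0.04]], fingers=[1,0,0,0,0])

```text
clock: 5.43
eef_pos: [606.5, -46.9, 52.6]
orientation: [[-0.688, 0.726, -0.009], [0.726, 0.688, 0.002], [0.008, -0.005, -1.0]]
contact_force: [-1.1, -0.1, -0.3]
width: 60.9
gripper_force: 0.0
```

Emit:
drive_tool(xyz=[[0,0,-0.2],[0,0,-0.4],[0,0,-0.4]], rot=[[0,0,0],[0,0,0],[0,0,0]], fingers=[0,0,0])

```text
clock: 5.68
eef_pos: [616.2, -48.6, 145.0]
orientation: [[-0.688, 0.726, 0.013], [0.726, 0.688, -0.002], [-0.01, 0.008, -1.0]]
contact_force: [1.3, -0.4, 0.8]
width: 85.7
gripper_force: 0.0
```

```bash
python3 -c "
from h import *
plan((609.5,62,140,103),(609.5,62,43,103))
for n in('top','scene'):
    im=r.camera(n);cv2.imwrite(f'pics/{n}1.png',im[:,:,::-1])
    for c,_ in blobs(im,(100,150,100),(118,255,255),100)[1]:
        print(n,c,onz(n,*c,20)[:2].round(1))
"
```

```text
t 5.68 p [616.2 -48.6 145. ] yaw 43.5 w 85.7 gf 0.0 F [ 1.3 -0.4  0.8]
(609.5, 62, 140, 103) xyz [0.2123, 0.1778, 0.0118] rot [0.0008, 0.0046, -0.3463]
(609.5, 62, 140, 103) xyz [0.0959, 0.2598, 0.0127] rot [0.0008, 0.0046, -0.3463]
(609.5, 62, 43, 103) xyz [0.0, 0.0, 0.485] rot [0.0, 0.0, 0.0]
top [486.0, 160.6] [ 640.  -528.6]
top [411.0, 180.9] [ 568.1 -280.3]
top [445.0, 180.0] [ 572.9 -391.1]
top [406.1, 213.3] [ 462.1 -262. ]
top [444.9, 217.1] [ 451.6 -386.2]
scene [29.2, 77.7] [-806.2 -425.4]
scene [38.3, 116.3] [-541.5 -485. ]
scene [248.3, 253.3] [ 463. -261.]
scene [210.5, 277.7] [ 452.3 -383.7]
scene [266.7, 282.1] [ 569.  -278.9]
scene [235.3, 309.8] [ 573.7 -388.8]
scene [205.8, 368.1] [ 643.5 -529.1]
```

Emit:
drive_tool(xyz=[[0.212,0.178,0.012],[0.212,0.178,0.012],[0.212,0.178,0.012],[0.212,0.178,0.012],[0.212,0.178,0.012]], rot=[[0,0,-0.08],[0,0,-0.16],[0,0,-0.24],[0,0,-0.31],[0,0.005,-0.346]], fingers=[0,0,0,0,0])

```text
clock: 6.2
eef_pos: [605.1, 8.3, 131.8]
orientation: [[-0.959, 0.283, -0.011], [0.283, 0.959, 0.005], [0.012, 0.001, -1.0]]
contact_force: [0.0, -0.2, -0.4]
width: 85.2
gripper_force: 0.0
```

Emit:
drive_tool(xyz=[[0.096,0.26,0.013],[0.096,0.26,0.013],[0.096,0.26,0.013],[0.096,0.26,0.013],[0.096,0.26,0.013]], rot=[[0,0,-0.08],[0,0,-0.16],[0,0,-0.24],[0,0,-0.31],[0,0.005,-0.346]], fingers=[0,0,0,0,0])

```text
clock: 6.62
eef_pos: [601.6, 63.4, 129.4]
orientation: [[-0.973, -0.229, -0.019], [-0.229, 0.973, 0.005], [0.017, 0.009, -1.0]]
contact_force: [-0.9, -0.9, -0.0]
width: 85.5
gripper_force: 0.0
```

Emit:
drive_tool(xyz=[[0,0,0],[0,0,0]], rot=[[0,0,0],[0,0,0]], fingers=[0,0])

```text
clock: 6.78
eef_pos: [602.6, 62.8, 130.0]
orientation: [[-0.975, -0.223, -0.017], [-0.223, 0.975, 0.004], [0.016, 0.008, -1.0]]
contact_force: [-0.2, -0.0, -0.1]
width: 85.5
gripper_force: 0.0
```

```bash
python3 -c "
from h import *
plan((609.5,62,43,103))"
```

```text
t 6.78 p [602.6  62.8 130. ] yaw 102.9 w 85.5 gf 0.0 F [-0.2 -0.  -0.1]
(609.5, 62, 43, 103) xyz [-0.0396, -0.0149, 0.4345] rot [0.0054, -0.0106, -0.0013]
```

Emit:
drive_tool(xyz=[[-0.04,-0.015,0.12],[-0.04,-0.015,0.25],[-0.04,-0.015,0.37],[-0.04,-0.015,0.435],[-0.04,-0.015,0.435]], rot=[[0.005,-0.01,0],[0.005,-0.01,0],[0.005,-0.01,0],[0.005,-0.01,0],[0.005,-0.01,0]], fingers=[0,0,0,0,0])

```text
clock: 7.2
eef_pos: [606.9, 61.7, 40.2]
orientation: [[-0.975, -0.223, -0.007], [-0.223, 0.975, 0.0], [0.006, 0.002, -1.0]]
contact_force: [0.4, -0.3, -0.2]
width: 85.3
gripper_force: 0.0
```

Emit:
drive_tool(xyz=[[0,0,0],[0,0,0],[0,0,0],[0,0,0],[0,0,0]], rot=[[0,0,0],[0,0,0],[0,0,0],[0,0,0],[0,0,0]], fingers=[0,0.5,1,1,1])

```text
clock: 7.62
eef_pos: [612.4, 61.8, 46.1]
orientation: [[-0.974, -0.225, 0.005], [-0.225, 0.974, 0.0], [-0.005, -0.001, -1.0]]
contact_force: [-0.2, -0.6, 0.9]
width: 38.9
gripper_force: 0.0
```

Emit:
drive_tool(xyz=[[0,0,0],[0,0,0],[0,0,0]], rot=[[0,0,0],[0,0,0],[0,0,0]], fingers=[1,1,1])

```text
clock: 7.87
eef_pos: [612.1, 61.8, 45.9]
orientation: [[-0.974, -0.225, 0.004], [-0.225, 0.974, 0.0], [-0.004, -0.001, -1.0]]
contact_force: [-1.8, 0.8, 5.4]
width: 24.6
gripper_force: 39.3
```

```bash
python3 -c "
from h import *
p=r.sense()['eef_pos']
a=np.radians(13.05)
plan((p[0]-143*np.cos(a),p[1]-143*np.sin(a),p[2],103.05))"
```

```text
t 7.87 p [612.1  61.8  45.9] yaw 103.0 w 24.6 gf 39.3 F [-1.8  0.8  5.4]
(np.float64(472.7688885904222), np.float64(29.494250536726177), np.float64(45.918518960409045), 103.05) xyz [0.715, -0.0008, -0.0029] rot [-0.0005, 0.0027, -0.0007]
```

Emit:
drive_tool(xyz=[[0.06,0,0],[0.14,0,0],[0.23,0,0],[0.32,0,0],[0.4,0,0]], rot=[[0,0,0],[0,0,0],[0,0,0],[0,0,0],[0,0,0]], fingers=[1,1,1,1,1], grip_force=60)

```text
clock: 8.28
eef_pos: [535.5, 44.2, 46.0]
orientation: [[-0.974, -0.225, 0.008], [-0.225, 0.974, 0.002], [-0.008, -0.0, -1.0]]
contact_force: [3.0, 1.7, 3.4]
width: 24.5
gripper_force: 61.6
```

Emit:
drive_tool(xyz=[[0.09,0,0],[0.17,0,0],[0.24,0,0],[0.29,0,0],[0.32,0,0]], rot=[[0,0,0],[0,0,0],[0,0,0],[0,0,0],[0,0,0]], fingers=[1,1,1,1,1])

```text
clock: 8.7
eef_pos: [475.6, 30.4, 46.1]
orientation: [[-0.974, -0.225, 0.014], [-0.225, 0.974, 0.004], [-0.014, 0.001, -1.0]]
contact_force: [18.8, 8.4, -15.8]
width: 24.2
gripper_force: 59.6
```

Emit:
drive_tool(xyz=[[0.01,0,0],[0.01,0,0],[0.01,0,0]], rot=[[0,0,0],[0,0,0],[0,0,0]], fingers=[1,1,1])

```text
clock: 8.95
eef_pos: [475.7, 30.4, 46.0]
orientation: [[-0.974, -0.225, 0.016], [-0.225, 0.974, 0.005], [-0.016, 0.001, -1.0]]
contact_force: [11.0, 5.9, -5.4]
width: 24.4
gripper_force: 60.8
```

```bash
python3 -c "
from h import *
plan()
for n in('top','scene'):
    im=r.camera(n);cv2.imwrite(f'pics/{n}2.png',im[:,:,::-1])
"
```

```text
t 8.95 p [475.7  30.4  46. ] yaw 103.0 w 24.4 gf 60.8 F [11.   5.9 -5.4]
```

Emit:
drive_tool(xyz=[[-0.015,0,0],[-0.015,0,0],[-0.015,0,0],[-0.015,0,0],[-0.015,0,0]], rot=[[0,0,0],[0,0,0],[0,0,0],[0,0,0],[0,0,0]], fingers=[1,0,0,0,0])

```text
clock: 9.47
eef_pos: [470.9, 29.6, 43.9]
orientation: [[-0.974, -0.225, 0.001], [-0.225, 0.974, -0.0], [-0.001, -0.0, -1.0]]
contact_force: [0.2, 0.3, -0.3]
width: 71.6
gripper_force: 0.0
```

Emit:
drive_tool(xyz=[[0,0,-0.15],[0,0,-0.35],[0,0,-0.55],[0,0,-0.6],[0,0,-0.6]], rot=[[0,0,0],[0,0,0],[0,0,0],[0,0,0],[0,0,0]], fingers=[0,0,0,0,0])

```text
clock: 9.88
eef_pos: [474.7, 29.3, 168.4]
orientation: [[-0.974, -0.225, 0.011], [-0.225, 0.974, -0.001], [-0.01, -0.003, -1.0]]
contact_force: [0.6, 0.6, -0.1]
width: 85.3
gripper_force: 0.0
```

```bash
python3 -c "
from h import *
plan((462.6,-262.5,120,103),(462.6,-262.5,40,103),(462.6,-262.5,1,103))
"
```

```text
t 9.88 p [474.7  29.3 168.4] yaw 103.0 w 85.3 gf 0.0 F [ 0.6  0.6 -0.1]
(462.6, -262.5, 120, 103) xyz [0.1947, -0.7036, 0.1212] rot [-0.001, 0.0034, -0.0001]
(462.6, -262.5, 120, 103) xyz [0.1942, -0.7037, 0.1211] rot [-0.001, 0.0034, -0.0001]
(462.6, -262.5, 40, 103) xyz [0.0, 0.0, 0.4] rot [0.0, 0.0, 0.0]
(462.6, -262.5, 1, 103) xyz [0.0, 0.0, 0.195] rot [0.0, 0.0, 0.0]
```

Emit:
drive_tool(xyz=[[0.195,-0.704,0.1],[0.195,-0.704,0.1],[0.195,-0.704,0.1],[0.195,-0.704,0.1]], rot=[[0,0,0],[0,0,0],[0,0,0],[0,0,0]], fingers=[0,0,0,0])

```text
clock: 10.22
eef_pos: [463.6, -118.8, 142.2]
orientation: [[-0.975, -0.223, -0.001], [-0.223, 0.975, -0.0], [0.001, -0.0, -1.0]]
contact_force: [0.5, 0.2, 0.2]
width: 85.5
gripper_force: 0.0
```

Emit:
drive_tool(xyz=[[0.194,-0.704,0.12],[0.194,-0.704,0.12],[0.194,-0.704,0.12],[0.194,-0.704,0.12],[0.194,-0.704,0.12]], rot=[[0,0,0],[0,0,0],[0,0,0],[0,0,0],[0,0,0]], fingers=[0,0,0,0,0])

```text
clock: 10.63
eef_pos: [457.8, -265.9, 117.7]
orientation: [[-0.976, -0.22, -0.0], [-0.22, 0.976, 0.0], [0.0, 0.0, -1.0]]
contact_force: [-0.0, 0.1, 0.5]
width: 85.2
gripper_force: 0.0
```

Emit:
drive_tool(xyz=[[0,0,0],[0,0,0],[0,0,0]], rot=[[0,0,0],[0,0,0],[0,0,0]], fingers=[0,0,0])

```text
clock: 10.88
eef_pos: [458.6, -260.6, 119.5]
orientation: [[-0.974, -0.226, 0.001], [-0.226, 0.974, 0.002], [-0.001, 0.001, -1.0]]
contact_force: [-0.9, 0.3, -0.1]
width: 85.1
gripper_force: 0.0
```

```bash
python3 -c "
from h import *
for n in('top','scene'):
    im=r.camera(n);cv2.imwrite(f'pics/{n}3.png',im[:,:,::-1])
    for c,_ in blobs(im,(100,150,100),(118,255,255),60)[1]:
        print(n,c,onz(n,*c,20)[:2].round(1))
plan((462.6,-262.5,40,103),(462.6,-262.5,1,103))
a=cv2.imread('pics/top3.png')[120:240,270:370];b=cv2.imread('pics/scene3.png')[160:270,300:420]
cv2.imwrite('pics/e.png',np.hstack([cv2.resize(a,(400,480),interpolation=3),cv2.resize(b,(400,480)[:2],interpolation=3)]))
"
```

```text
top [486.1, 159.6] [ 643.4 -529.1]
top [410.9, 181.0] [ 567.8 -279.9]
scene [29.2, 77.7] [-806.2 -425.4]
scene [38.2, 116.4] [-541.2 -485.5]
scene [248.4, 253.6] [ 464.  -261.4]
scene [210.5, 277.8] [ 452.5 -383.9]
scene [266.7, 282.1] [ 569.  -278.9]
scene [235.3, 309.8] [ 573.7 -388.8]
scene [400.1, 313.8] [880.7 -81.4]
scene [205.8, 368.1] [ 643.5 -529.1]
t 10.98 p [ 459.2 -260.8  120.2] yaw 103.1 w 85.5 gf 0.0 F [0.8 0.8 0.5]
(462.6, -262.5, 40, 103) xyz [-0.0139, -0.0121, 0.4011] rot [0.0001, 0.0015, 0.0011]
(462.6, -262.5, 1, 103) xyz [0.0, 0.0, 0.195] rot [0.0, 0.0, 0.0]
```

View pics/e.png

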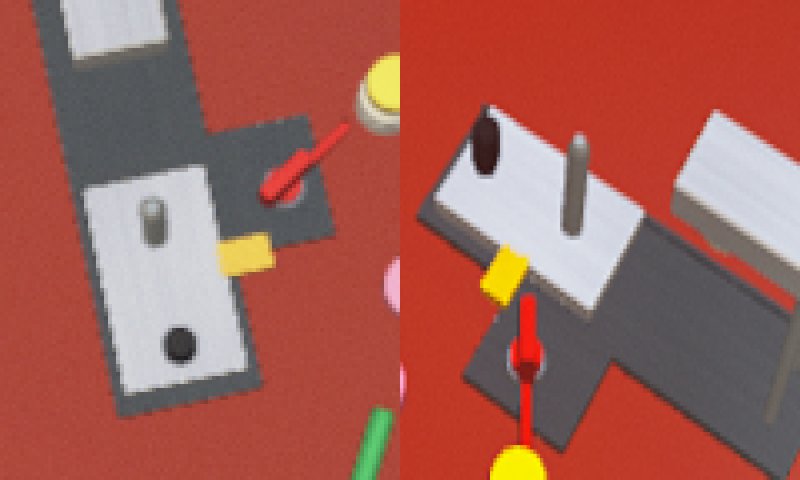

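The carriage is fully out, the knob is free, and the shaft stands clear at top ≈(308,172) and scene ≈(354,193). Next is the first collar.

Emit:
drive_tool(xyz=[[-0.014,-0.012,0.15],[-0.014,-0.012,0.32],[-0.014,-0.012,0.45],[-0.014,-0.012,0.55],[-0.014,-0.012,0.59]], rot=[[0,0,0],[0,0,0],[0,0,0],[0,0,0],[0,0,0]], fingers=[0,0,0,0,0])

```text
clock: 11.4
eef_pos: [460.9, -261.3, -0.4]
orientation: [[-0.974, -0.226, -0.002], [-0.226, 0.974, 0.003], [0.001, 0.004, -1.0]]
contact_force: [-0.5, 0.5, -0.1]
width: 85.5
gripper_force: 0.0
```

Emit:
drive_tool(xyz=[[0,0,0],[0,0,0],[0,0,0]], rot=[[0,0,0],[0,0,0],[0,0,0]], fingers=[0,0,0])

```text
clock: 11.65
eef_pos: [464.3, -264.6, 4.0]
orientation: [[-0.974, -0.225, 0.005], [-0.225, 0.974, -0.002], [-0.004, -0.003, -1.0]]
contact_force: [0.4, 0.2, 0.4]
width: 85.4
gripper_force: 0.0
```

```bash
python3 -c "
from h import *
plan((462.6,-262.5,1,103))
print(onz('top',308,172,130)[:2],onz('scene',353.7,192.5,130)[:2])
"
```

```text
t 11.65 p [ 464.3 -264.6    4. ] yaw 103.0 w 85.4 gf 0.0 F [0.4 0.2 0.4]
(462.6, -262.5, 1, 103) xyz [0.006, 0.012, 0.0148] rot [-0.0018, 0.003, 0.0003]
[566.72777348  51.17807045] [570.91590421  52.93656449]
```

Emit:
drive_tool(xyz=[[0.005,0.01,0.005],[0.005,0.01,0.005],[0.005,0.01,0.005],[0.005,0.01,0.005],[0.005,0.01,0.005]], rot=[[0,0,0],[0,0,0],[0,0,0],[0,0,0],[0,0,0]], fingers=[0.3,0.6,1,1,1])

```text
clock: 12.07
eef_pos: [462.1, -262.6, 3.1]
orientation: [[-0.974, -0.225, 0.004], [-0.225, 0.974, -0.001], [-0.004, -0.001, -1.0]]
contact_force: [-1.3, 2.0, 8.2]
width: 52.4
gripper_force: 61.1
```

Emit:
drive_tool(xyz=[[0,0,0],[0,0,0],[0,0,0]], rot=[[0,0,0],[0,0,0],[0,0,0]], fingers=[1,1,1])

```text
clock: 12.32
eef_pos: [462.1, -262.6, 3.1]
orientation: [[-0.974, -0.225, 0.004], [-0.225, 0.974, -0.001], [-0.004, -0.001, -1.0]]
contact_force: [-1.9, 2.1, 9.0]
width: 52.2
gripper_force: 61.1
```

Emit:
drive_tool(xyz=[[0,0,-0.1],[0,0,-0.28],[0,0,-0.46],[0,0,-0.64],[0,0,-0.8]], rot=[[0,0,0],[0,0,0],[0,0,0],[0,0,0],[0,0,0]], fingers=[1,1,1,1,1])

```text
clock: 12.73
eef_pos: [461.2, -262.4, 164.0]
orientation: [[-0.974, -0.225, 0.004], [-0.225, 0.974, -0.001], [-0.004, -0.002, -1.0]]
contact_force: [0.6, 1.0, -0.8]
width: 51.6
gripper_force: 63.0
```

Emit:
drive_tool(xyz=[[0,0,0],[0,0,0],[0,0,0]], rot=[[0,0,0],[0,0,0],[0,0,0]], fingers=[1,1,1])

```text
clock: 12.98
eef_pos: [460.7, -262.0, 161.2]
orientation: [[-0.974, -0.225, 0.002], [-0.225, 0.974, 0.0], [-0.002, -0.0, -1.0]]
contact_force: [-0.3, 0.1, -1.5]
width: 52.1
gripper_force: 63.0
```

```bash
python3 -c "
from h import *
plan((568.9,52,160,103))
for n in('top','scene'):
    im=r.camera(n);cv2.imwrite(f'pics/{n}4.png',im[:,:,::-1])
    for c,_ in blobs(im,(100,150,100),(118,255,255),60)[1]:
        print(n,c,onz(n,*c,20)[:2].round(1))
"
```

```text
t 12.98 p [ 460.7 -262.   161.2] yaw 103.0 w 52.1 gf 63.0 F [-0.3  0.1 -1.5]
(568.9, 52, 160, 103) xyz [-0.44, 0.704, 0.0038] rot [-0.0001, 0.0008, -0.0001]
(568.9, 52, 160, 103) xyz [-0.4401, 0.704, 0.0034] rot [-0.0001, 0.0008, -0.0001]
top [486.1, 152.9] [ 666.1 -530.3]
top [410.9, 180.9] [ 568.1 -279.9]
scene [29.3, 78.1] [-803.1 -426.1]
scene [38.2, 116.5] [-540.6 -485.7]
scene [242.1, 223.2] [ 368.  -211.8]
scene [210.6, 277.8] [ 452.7 -383.7]
scene [266.8, 282.1] [ 569.2 -278.7]
scene [235.3, 309.8] [ 573.7 -388.8]
scene [400.1, 313.7] [880.6 -81.2]
scene [205.8, 368.1] [ 643.5 -529.1]
```

Emit:
drive_tool(xyz=[[-0.11,0.176,0],[-0.22,0.352,0],[-0.33,0.528,0],[-0.44,0.704,0]], rot=[[0,0,0],[0,0,0],[0,0,0],[0,0,0]], fingers=[1,1,1,1])

```text
clock: 13.42
eef_pos: [514.0, -103.5, 159.6]
orientation: [[-0.975, -0.223, -0.001], [-0.223, 0.975, 0.001], [0.001, 0.002, -1.0]]
contact_force: [0.7, -0.3, 0.3]
width: 52.3
gripper_force: 63.0
```

Emit:
drive_tool(xyz=[[-0.11,0.176,0],[-0.22,0.352,0],[-0.33,0.528,0],[-0.44,0.704,0.003],[-0.44,0.704,0.003]], rot=[[0,0,0],[0,0,0],[0,0,0],[0,0,0],[0,0,0]], fingers=[1,1,1,1,1])

```text
clock: 13.83
eef_pos: [570.0, 58.1, 159.2]
orientation: [[-0.973, -0.232, 0.001], [-0.232, 0.973, 0.004], [-0.002, 0.003, -1.0]]
contact_force: [0.1, -0.2, -1.2]
width: 52.1
gripper_force: 63.1
```

Emit:
drive_tool(xyz=[[0,0,0],[0,0,0],[0,0,0],[0,0,0]], rot=[[0,0,0],[0,0,0],[0,0,0],[0,0,0]], fingers=[1,1,1,1])

```text
clock: 14.17
eef_pos: [568.5, 50.4, 160.4]
orientation: [[-0.975, -0.223, 0.001], [-0.223, 0.975, -0.0], [-0.001, -0.0, -1.0]]
contact_force: [-0.1, -0.1, -1.1]
width: 52.3
gripper_force: 63.1
```

```bash
python3 -c "
from h import *
plan((568.9,52,125,103))
for n in('top','scene'):
    im=r.camera(n);cv2.imwrite(f'pics/{n}5.png',im[:,:,::-1])
plan()
b=cv2.imread('pics/scene5.png')[130:240,300:420]
cv2.imwrite('pics/f.png',cv2.resize(b,None,fx=5,fy=5,interpolation=3))
"
```

```text
t 14.17 p [568.5  50.4 160.4] yaw 102.9 w 52.3 gf 63.1 F [-0.1 -0.1 -1.1]
(568.9, 52, 125, 103) xyz [-0.0038, 0.0074, 0.1771] rot [-0.0002, 0.0006, -0.0015]
t 14.27 p [568.9  50.4 161. ] yaw 102.9 w 52.3 gf 63.1 F [ 0.   0.2 -0.4]
```

View pics/f.png

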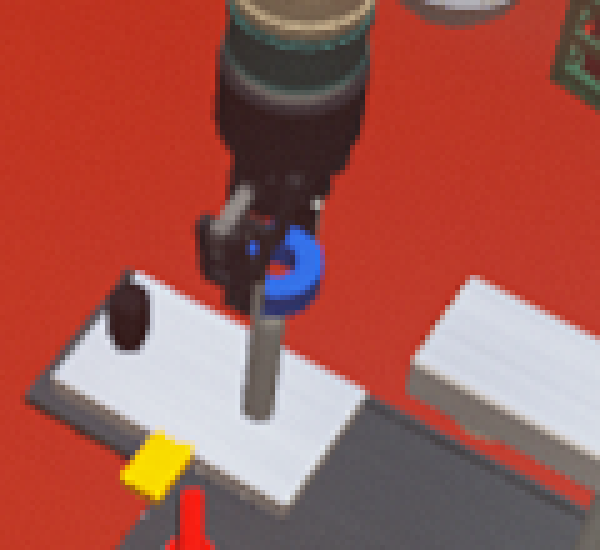

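The scene crop shows the collar held level, with its bore at crop (280,268), just above the shaft. I'll check the offset numerically.

```bash
python3 -c "
from h import *
for p in((568.9,50.4,170),(568.9,52,130)):print(p,[proj(n,p).round(1) for n in('top','scene')])
im=cv2.cvtColor(cv2.imread('pics/scene5.png'),4)
m,b=blobs(im,(100,120,60),(122,255,255),40);print([x for x in b if 330<x[0][0]<380])
cs=[c for c in cv2.findContours(m[160:220,330:380].copy(),0,2)[0] if len(c)>8];print([(cv2.boundingRect(c)) for c in cs])
"
```

```text
(568.9, 50.4, 170) [array([308. , 168.1]), array([353.6, 183.9])]
(568.9, 52, 130) [array([307.7, 171.3]), array([353. , 192.3])]
[([358.3, 184.1], [353, 175, 11, 18, 130])]
[(23, 15, 11, 18)]
```

Emit:
drive_tool(xyz=[[0,0.008,0.05],[0,0.008,0.1],[0,0.008,0.15],[0,0.008,0.2],[0,0.008,0.24]], rot=[[0,0,0],[0,0,0],[0,0,0],[0,0,0],[0,0,0]], fingers=[1,1,1,1,1])

```text
clock: 14.68
eef_pos: [568.0, 53.3, 111.1]
orientation: [[-0.974, -0.225, 0.0], [-0.225, 0.974, 0.0], [-0.0, 0.0, -1.0]]
contact_force: [0.5, 0.4, -1.7]
width: 52.7
gripper_force: 63.1
```

Emit:
drive_tool(xyz=[[0,0,0.02],[0,0,0.04]], rot=[[0,0,0],[0,0,0]], fingers=[1,1])

```text
clock: 14.85
eef_pos: [568.5, 53.3, 104.0]
orientation: [[-0.974, -0.225, 0.001], [-0.225, 0.974, 0.0], [-0.001, -0.0, -1.0]]
contact_force: [-0.2, -0.6, -1.5]
width: 52.2
gripper_force: 63.1
```

Emit:
drive_tool(xyz=[[0,0,0.05],[0,0,0.1],[0,0,0.15],[0,0,0.18],[0,0,0.18]], rot=[[0,0,0],[0,0,0],[0,0,0],[0,0,0],[0,0,0]], fingers=[1,1,1,1,1])

```text
clock: 15.27
eef_pos: [567.7, 53.5, 67.0]
orientation: [[-0.974, -0.225, -0.001], [-0.225, 0.974, 0.001], [0.001, 0.001, -1.0]]
contact_force: [0.5, 0.6, -0.7]
width: 51.9
gripper_force: 63.1
```

Emit:
drive_tool(xyz=[[0,0,0],[0,0,0],[0,0,0],[0,0,0],[0,0,0]], rot=[[0,0,0],[0,0,0],[0,0,0],[0,0,0],[0,0,0]], fingers=[1,0,0,0,0])

```text
clock: 15.68
eef_pos: [569.7, 53.3, 69.8]
orientation: [[-0.974, -0.225, 0.004], [-0.225, 0.974, 0.0], [-0.004, -0.001, -1.0]]
contact_force: [0.4, -0.1, -0.1]
width: 85.3
gripper_force: 0.0
```

Emit:
drive_tool(xyz=[[0,0,-0.2],[0,0,-0.4],[0,0,-0.55],[0,0,-0.55]], rot=[[0,0,0],[0,0,0],[0,0,0],[0,0,0]], fingers=[0,0,0,0])

```text
clock: 16.02
eef_pos: [574.2, 53.2, 187.3]
orientation: [[-0.974, -0.225, 0.017], [-0.225, 0.974, -0.0], [-0.016, -0.004, -1.0]]
contact_force: [0.3, -0.5, 0.2]
width: 85.8
gripper_force: 0.0
```

```bash
cat > look.py <<'E'
from h import *
import sys
for n in('top','scene'):
    im=r.camera(n);cv2.imwrite(f'pics/{n}{sys.argv[1]}.png',im[:,:,::-1])
    for c,st in blobs(im,(100,120,60),(122,255,255),60)[1]:
        if n=="top" and 290<c[0]<465 and c[1]>100 or n=="scene" and 195<c[0]<380 and c[1]<345:print(n,c,st[2:],onz(n,*c,20)[:2].round(1))
E
python3 look.py 6; python3 -c "
from h import *
plan((568.8,-280.5,110,103))
for z in(40,60,80):print(z,proj('top',(568.9,52,z)).round(1),proj('scene',(568.9,52,z)).round(1))"
```

```text
top [410.7, 181.1] [18, 18, 228] [ 567.5 -279.3]
top [444.7, 180.1] [18, 17, 234] [ 572.5 -390.1]
top [444.6, 217.1] [18, 17, 236] [ 451.6 -385.2]
scene [352.2, 210.6] [17, 16, 161] [564.3  64.7]
scene [210.9, 278.6] [20, 20, 280] [ 455.3 -384.5]
scene [266.8, 282.5] [21, 20, 290] [ 570.1 -279.4]
scene [235.3, 310.4] [21, 22, 313] [ 575.1 -389.8]
t 16.12 p [570.5  53.3 181.4] yaw 103.0 w 85.6 gf 0.0 F [ 0.   0.  -1.2]
(568.8, -280.5, 110, 103) xyz [0.1931, -0.8118, 0.1785] rot [-0.0005, 0.0024, -0.0001]
(568.8, -280.5, 110, 103) xyz [0.1925, -0.8119, 0.1785] rot [-0.0005, 0.0024, -0.0001]
40 [308.4 177.8] [350.9 210.1]
60 [308.3 176.4] [351.3 206.3]
80 [308.1 175. ] [351.8 202.5]
```

Emit:
drive_tool(xyz=[[0.193,-0.812,0.178],[0.193,-0.812,0.178],[0.193,-0.812,0.178],[0.193,-0.812,0.178],[0.193,-0.812,0.178]], rot=[[0,0,0],[0,0,0],[0,0,0],[0,0,0],[0,0,0]], fingers=[0,0,0,0,0])

```text
clock: 16.53
eef_pos: [565.6, -118.7, 139.9]
orientation: [[-0.976, -0.219, -0.002], [-0.219, 0.976, -0.001], [0.003, -0.001, -1.0]]
contact_force: [-0.5, -0.3, 0.0]
width: 85.5
gripper_force: 0.0
```

Emit:
drive_tool(xyz=[[0.193,-0.812,0.178],[0.193,-0.812,0.178],[0.193,-0.812,0.178],[0.193,-0.812,0.178],[0.193,-0.812,0.178]], rot=[[0,0,0],[0,0,0],[0,0,0],[0,0,0],[0,0,0]], fingers=[0,0,0,0,0])

```text
clock: 16.95
eef_pos: [565.2, -285.8, 104.5]
orientation: [[-0.976, -0.219, -0.001], [-0.219, 0.976, -0.001], [0.001, -0.001, -1.0]]
contact_force: [0.0, -0.2, -0.1]
width: 85.4
gripper_force: 0.0
```

Emit:
drive_tool(xyz=[[0,0,0],[0,0,0],[0,0,0],[0,0,0]], rot=[[0,0,0],[0,0,0],[0,0,0],[0,0,0]], fingers=[0,0,0,0])

```text
clock: 17.28
eef_pos: [566.8, -278.7, 107.8]
orientation: [[-0.974, -0.227, 0.002], [-0.227, 0.974, 0.001], [-0.002, 0.0, -1.0]]
contact_force: [-1.2, 0.4, 0.2]
width: 85.0
gripper_force: 0.0
```

```bash
python3 look.py 7; python3 -c "
from h import *
plan((568.8,-280.3,2,103))"
```

```text
top [307.9, 178.3] [16, 16, 136] [571.5  54.1]
scene [352.3, 210.6] [17, 16, 158] [564.5  64.9]
scene [210.9, 278.6] [20, 20, 284] [ 455.3 -384.5]
scene [266.8, 282.5] [21, 20, 299] [ 570.1 -279.4]
scene [235.2, 310.3] [21, 22, 312] [ 574.7 -389.8]
t 17.38 p [ 567.  -279.1  108.2] yaw 103.1 w 85.5 gf 0.0 F [-0.9 -0.5 -0.4]
(568.8, -280.3, 2, 103) xyz [-0.0057, -0.0079, 0.5308] rot [-0.0002, 0.0018, 0.0012]
```

Emit:
drive_tool(xyz=[[-0.006,-0.008,0.14],[-0.006,-0.008,0.3],[-0.006,-0.008,0.42],[-0.006,-0.008,0.5],[-0.006,-0.008,0.53]], rot=[[0,0,0],[0,0,0],[0,0,0],[0,0,0],[0,0,0]], fingers=[0,0,0,0,0])

```text
clock: 17.8
eef_pos: [566.6, -279.5, -1.0]
orientation: [[-0.974, -0.226, -0.002], [-0.226, 0.974, 0.003], [0.001, 0.003, -1.0]]
contact_force: [-1.4, 0.8, -1.1]
width: 85.6
gripper_force: 0.0
```

Emit:
drive_tool(xyz=[[0,0,0],[0,0,0],[0,0,0],[0,0,0]], rot=[[0,0,0],[0,0,0],[0,0,0],[0,0,0]], fingers=[0,0,0,0])

```text
clock: 18.13
eef_pos: [570.1, -282.6, 3.8]
orientation: [[-0.974, -0.225, 0.006], [-0.225, 0.974, -0.002], [-0.005, -0.003, -1.0]]
contact_force: [0.1, 0.9, 0.7]
width: 85.2
gripper_force: 0.0
```

```bash
python3 -c "
from h import *
plan((568.8,-280.3,2,103))"
```

```text
t 18.13 p [ 570.1 -282.6    3.8] yaw 103.0 w 85.2 gf 0.0 F [0.1 0.9 0.7]
(568.8, -280.3, 2, 103) xyz [0.004, 0.0126, 0.0089] rot [-0.0019, 0.0034, 0.0001]
```

Emit:
drive_tool(xyz=[[0.004,0.01,0.005],[0.004,0.01,0.005],[0.004,0.01,0.005],[0.004,0.01,0.005],[0.004,0.01,0.005]], rot=[[0,0,0],[0,0,0],[0,0,0],[0,0,0],[0,0,0]], fingers=[0.3,0.6,1,1,1])

```text
clock: 18.55
eef_pos: [568.1, -280.4, 1.9]
orientation: [[-0.974, -0.225, 0.004], [-0.225, 0.974, -0.0], [-0.004, -0.001, -1.0]]
contact_force: [-1.1, 0.7, 5.8]
width: 51.2
gripper_force: 63.0
```

Emit:
drive_tool(xyz=[[0,0,0],[0,0,0]], rot=[[0,0,0],[0,0,0]], fingers=[1,1])

```text
clock: 18.72
eef_pos: [568.1, -280.4, 1.9]
orientation: [[-0.974, -0.225, 0.004], [-0.225, 0.974, -0.0], [-0.004, -0.001, -1.0]]
contact_force: [-0.8, -0.2, 7.0]
width: 51.6
gripper_force: 63.1
```

Emit:
drive_tool(xyz=[[0,0,-0.1],[0,0,-0.28],[0,0,-0.46],[0,0,-0.64],[0,0,-0.8]], rot=[[0,0,0],[0,0,0],[0,0,0],[0,0,0],[0,0,0]], fingers=[1,1,1,1,1])

```text
clock: 19.13
eef_pos: [566.8, -280.0, 162.6]
orientation: [[-0.974, -0.225, 0.003], [-0.225, 0.974, 0.0], [-0.003, -0.001, -1.0]]
contact_force: [1.6, -0.7, -1.6]
width: 51.0
gripper_force: 62.8
```

Emit:
drive_tool(xyz=[[0,0,0],[0,0,0],[0,0,0]], rot=[[0,0,0],[0,0,0],[0,0,0]], fingers=[1,1,1])

```text
clock: 19.38
eef_pos: [566.3, -279.7, 159.9]
orientation: [[-0.974, -0.225, 0.001], [-0.225, 0.974, 0.001], [-0.001, 0.001, -1.0]]
contact_force: [-0.5, 0.1, -1.1]
width: 50.9
gripper_force: 62.8
```

```bash
python3 -c "
from h import *
plan((568.7,52.8,160,103))"
```

```text
t 19.38 p [ 566.3 -279.7  159.9] yaw 103.0 w 50.9 gf 62.8 F [-0.5  0.1 -1.1]
(568.7, 52.8, 160, 103) xyz [-0.1926, 0.8086, 0.0006] rot [0.0002, 0.0005, -0.0001]
(568.7, 52.8, 160, 103) xyz [-0.1927, 0.8086, 0.0002] rot [0.0002, 0.0005, -0.0001]
```

Emit:
drive_tool(xyz=[[-0.04,0.17,0],[-0.08,0.34,0],[-0.12,0.51,0],[-0.16,0.68,0],[-0.193,0.809,0]], rot=[[0,0,0],[0,0,0],[0,0,0],[0,0,0],[0,0,0]], fingers=[1,1,1,1,1])

```text
clock: 19.8
eef_pos: [565.5, -110.7, 157.7]
orientation: [[-0.974, -0.225, -0.003], [-0.225, 0.974, 0.003], [0.003, 0.003, -1.0]]
contact_force: [0.3, 0.0, -0.5]
width: 51.6
gripper_force: 62.9
```

Emit:
drive_tool(xyz=[[-0.04,0.17,0],[-0.08,0.34,0],[-0.12,0.51,0],[-0.16,0.68,0],[-0.193,0.809,0]], rot=[[0,0,0],[0,0,0],[0,0,0],[0,0,0],[0,0,0]], fingers=[1,1,1,1,1])

```text
clock: 20.22
eef_pos: [566.8, 55.1, 157.9]
orientation: [[-0.974, -0.226, -0.003], [-0.226, 0.974, 0.001], [0.003, 0.002, -1.0]]
contact_force: [-0.8, -1.0, -0.2]
width: 51.2
gripper_force: 62.9
```

Emit:
drive_tool(xyz=[[0,0,0],[0,0,0],[0,0,0],[0,0,0],[0,0,0]], rot=[[0,0,0],[0,0,0],[0,0,0],[0,0,0],[0,0,0]], fingers=[1,1,1,1,1])

```text
clock: 20.63
eef_pos: [569.1, 51.4, 160.2]
orientation: [[-0.975, -0.223, 0.001], [-0.223, 0.975, -0.0], [-0.001, -0.0, -1.0]]
contact_force: [0.4, -0.2, -0.2]
width: 51.7
gripper_force: 62.9
```

```bash
python3 look.py 8; python3 -c "
from h import *
plan((568.5,53,112,103));print(proj('scene',np.add(r.sense()['eef_pos'],(0,0,9))))"
```

```text
top [444.7, 180.1] [18, 17, 236] [ 572.5 -390.1]
top [444.6, 217.1] [18, 17, 237] [ 451.6 -385.2]
scene [359.0, 183.7] [12, 17, 129] [505.4 157.9]
scene [352.2, 210.6] [17, 16, 161] [564.3  64.7]
scene [210.8, 278.6] [20, 20, 274] [ 455.1 -384.7]
scene [235.3, 310.4] [21, 22, 312] [ 575.1 -389.8]
t 20.73 p [569.4  51.6 160.7] yaw 102.9 w 51.6 gf 62.9 F [-0.1 -0.4 -0.9]
(568.5, 53, 112, 103) xyz [0.0034, 0.0081, 0.2434] rot [-0.0003, 0.0014, -0.0012]
[354.00503397 183.84354826]
```

Emit:
drive_tool(xyz=[[0.003,0.008,0.05],[0.003,0.008,0.1],[0.003,0.008,0.15],[0.003,0.008,0.2],[0.003,0.008,0.25]], rot=[[0,0,0],[0,0,0],[0,0,0],[0,0,0],[0,0,0]], fingers=[1,1,1,1,1])

```text
clock: 21.15
eef_pos: [568.1, 53.7, 109.3]
orientation: [[-0.974, -0.225, 0.001], [-0.225, 0.974, -0.001], [-0.001, -0.001, -1.0]]
contact_force: [-0.0, -1.4, -0.6]
width: 51.5
gripper_force: 63.0
```

Emit:
drive_tool(xyz=[[0,0,0.02],[0,0,0.04]], rot=[[0,0,0],[0,0,0]], fingers=[1,1])

```text
clock: 21.32
eef_pos: [568.1, 53.7, 101.7]
orientation: [[-0.974, -0.225, 0.001], [-0.225, 0.974, -0.0], [-0.001, -0.001, -1.0]]
contact_force: [-0.3, -1.2, 0.8]
width: 51.5
gripper_force: 63.0
```

Emit:
drive_tool(xyz=[[0,0,0.05],[0,0,0.1],[0,0,0.14],[0,0,0.165],[0,0,0.165]], rot=[[0,0,0],[0,0,0],[0,0,0],[0,0,0],[0,0,0]], fingers=[1,1,1,1,1])

```text
clock: 21.73
eef_pos: [568.2, 53.8, 68.4]
orientation: [[-0.974, -0.225, 0.001], [-0.225, 0.974, -0.0], [-0.001, -0.0, -1.0]]
contact_force: [0.2, -3.4, -2.3]
width: 51.2
gripper_force: 62.8
```

Emit:
drive_tool(xyz=[[0,0,0],[0,0,0],[0,0,0],[0,0,0],[0,0,0]], rot=[[0,0,0],[0,0,0],[0,0,0],[0,0,0],[0,0,0]], fingers=[1,0,0,0,0])

```text
clock: 22.15
eef_pos: [569.2, 54.5, 70.5]
orientation: [[-0.974, -0.225, 0.004], [-0.225, 0.974, 0.001], [-0.004, 0.0, -1.0]]
contact_force: [-0.1, 0.3, -0.6]
width: 85.3
gripper_force: 0.0
```

Emit:
drive_tool(xyz=[[0,0,-0.2],[0,0,-0.4],[0,0,-0.55],[0,0,-0.55],[0,0,-0.55]], rot=[[0,0,0],[0,0,0],[0,0,0],[0,0,0],[0,0,0]], fingers=[0,0,0,0,0])

```text
clock: 22.57
eef_pos: [570.8, 54.2, 183.1]
orientation: [[-0.974, -0.225, 0.009], [-0.225, 0.974, 0.001], [-0.009, -0.002, -1.0]]
contact_force: [0.7, 0.5, -0.3]
width: 85.2
gripper_force: 0.0
```

```bash
python3 look.py 9; python3 -c "
from h import *
plan((452,-385.5,110,103))"
```

```text
top [444.7, 180.1] [18, 17, 236] [ 572.5 -390.1]
top [444.6, 217.0] [18, 17, 236] [ 451.9 -385.2]
scene [352.2, 208.4] [18, 20, 235] [558.5  70.7]
scene [210.9, 278.6] [20, 20, 277] [ 455.3 -384.5]
scene [235.3, 310.4] [21, 22, 311] [ 575.1 -389.8]
t 22.67 p [567.8  54.2 179.3] yaw 103.0 w 85.2 gf 0.0 F [ 0.3  0.3 -0.5]
(452, -385.5, 110, 103) xyz [0.3531, -0.6707, 0.1149] rot [0.0, 0.0004, -0.0]
(452, -385.5, 110, 103) xyz [0.3531, -0.6706, 0.1151] rot [0.0, 0.0004, -0.0]
(452, -385.5, 110, 103) xyz [0.353, -0.6706, 0.1153] rot [0.0, 0.0004, -0.0]
```

Emit:
drive_tool(xyz=[[0.353,-0.671,0.115],[0.353,-0.671,0.115],[0.353,-0.671,0.115],[0.353,-0.671,0.115]], rot=[[0,0,0],[0,0,0],[0,0,0],[0,0,0]], fingers=[0,0,0,0])

```text
clock: 23.0
eef_pos: [527.0, -94.3, 153.9]
orientation: [[-0.975, -0.224, -0.003], [-0.224, 0.975, 0.001], [0.002, 0.001, -1.0]]
contact_force: [-0.1, -0.3, -0.3]
width: 85.6
gripper_force: 0.0
```

Emit:
drive_tool(xyz=[[0.353,-0.671,0.115],[0.353,-0.671,0.115],[0.353,-0.671,0.115],[0.353,-0.671,0.115]], rot=[[0,0,0],[0,0,0],[0,0,0],[0,0,0]], fingers=[0,0,0,0])

```text
clock: 23.33
eef_pos: [488.6, -241.1, 130.9]
orientation: [[-0.975, -0.223, -0.001], [-0.223, 0.975, 0.002], [0.001, 0.002, -1.0]]
contact_force: [0.4, -0.4, -0.5]
width: 85.2
gripper_force: 0.0
```

Emit:
drive_tool(xyz=[[0.353,-0.671,0.115],[0.353,-0.671,0.115],[0.353,-0.671,0.115],[0.353,-0.671,0.115],[0.353,-0.671,0.115]], rot=[[0,0,0],[0,0,0],[0,0,0],[0,0,0],[0,0,0]], fingers=[0,0,0,0,0])

```text
clock: 23.75
eef_pos: [450.1, -389.8, 107.4]
orientation: [[-0.976, -0.219, -0.0], [-0.219, 0.976, 0.001], [0.0, 0.001, -1.0]]
contact_force: [0.8, -0.2, 0.1]
width: 85.4
gripper_force: 0.0
```

Emit:
drive_tool(xyz=[[0,0,0],[0,0,0],[0,0,0],[0,0,0]], rot=[[0,0,0],[0,0,0],[0,0,0],[0,0,0]], fingers=[0,0,0,0])

```text
clock: 24.08
eef_pos: [452.9, -384.2, 110.2]
orientation: [[-0.974, -0.227, 0.002], [-0.227, 0.974, 0.001], [-0.002, 0.001, -1.0]]
contact_force: [-0.4, 0.1, -0.9]
width: 85.4
gripper_force: 0.0
```

```bash
python3 look.py 10; python3 -c "
from h import *
plan((452,-385.8,2,103))"
```

```text
top [308.7, 178.4] [16, 18, 160] [571.3  51.5]
top [444.7, 180.1] [18, 17, 236] [ 572.5 -390.1]
top [444.5, 221.6] [18, 10, 100] [ 437.2 -384.3]
scene [351.0, 208.2] [18, 20, 228] [555.4  68.5]
scene [211.0, 278.6] [21, 20, 294] [ 455.5 -384.3]
scene [235.3, 310.5] [21, 22, 317] [ 575.3 -390. ]
t 24.18 p [ 453.2 -384.7  110.7] yaw 103.1 w 85.4 gf 0.0 F [ 0.2 -0.  -0.3]
(452, -385.8, 2, 103) xyz [0.0085, -0.0038, 0.5433] rot [-0.0002, 0.0017, 0.0011]
```

Emit:
drive_tool(xyz=[[0.008,-0.005,0.14],[0.008,-0.005,0.3],[0.008,-0.005,0.42],[0.008,-0.005,0.5],[0.008,-0.005,0.54]], rot=[[0,0,0],[0,0,0],[0,0,0],[0,0,0],[0,0,0]], fingers=[0,0,0,0,0])

```text
clock: 24.6
eef_pos: [450.6, -384.9, 0.1]
orientation: [[-0.974, -0.226, -0.0], [-0.226, 0.974, 0.003], [-0.0, 0.003, -1.0]]
contact_force: [-0.1, 0.4, 0.5]
width: 85.5
gripper_force: 0.0
```

Emit:
drive_tool(xyz=[[0,0,0],[0,0,0],[0,0,0],[0,0,0]], rot=[[0,0,0],[0,0,0],[0,0,0],[0,0,0]], fingers=[0,0,0,0])

```text
clock: 24.93
eef_pos: [452.9, -388.3, 4.3]
orientation: [[-0.974, -0.225, 0.005], [-0.225, 0.974, -0.002], [-0.004, -0.003, -1.0]]
contact_force: [0.2, -1.7, 0.3]
width: 85.7
gripper_force: 0.0
```

```bash
python3 look.py 11;python3 -c "
from h import *
plan((452,-385.8,2,103))
a=cv2.imread('pics/top11.png')[120:240,270:370];b=cv2.imread('pics/scene11.png')[160:270,300:420]
cv2.imwrite('pics/g.png',np.hstack([cv2.resize(a,(400,480),interpolation=3),cv2.resize(b,(400,480)[:2],interpolation=3)]))
"
```

```text
top [308.8, 178.4] [16, 18, 160] [571.3  51.2]
top [444.6, 180.1] [18, 17, 235] [ 572.5 -389.8]
scene [351.0, 208.2] [18, 20, 227] [555.4  68.5]
scene [211.4, 278.9] [20, 20, 281] [ 457. -384.]
scene [235.3, 310.6] [21, 22, 322] [ 575.5 -390.1]
t 25.03 p [ 452.6 -388.1    4. ] yaw 103.0 w 85.5 gf 0.0 F [ 0.1 -0.3  0.1]
(452, -385.8, 2, 103) xyz [0.0003, 0.0119, 0.0098] rot [-0.0018, 0.0026, -0.0001]
```

View pics/g.png

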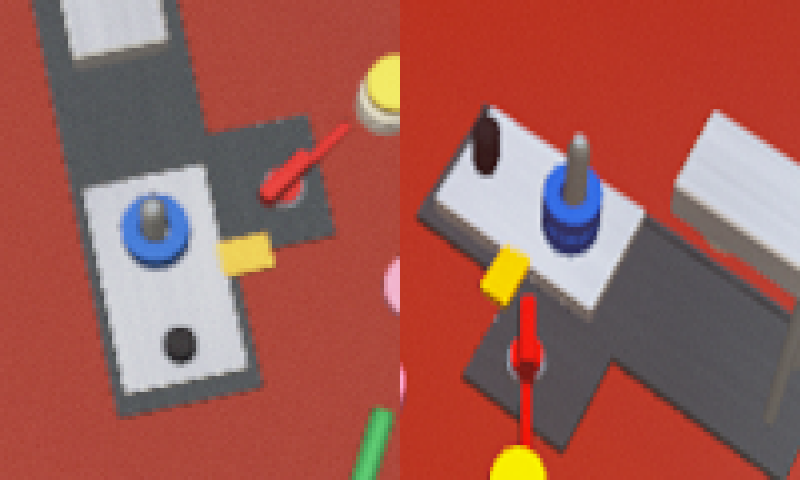

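Two collars now sit flat on the shaft, at (308,178) in the top view. The carriage hasn't moved. Next I grip the third.

Emit:
drive_tool(xyz=[[0,0.012,0.005],[0,0.012,0.005],[0,0.012,0.005],[0,0.012,0.005],[0,0.012,0.005]], rot=[[0,0,0],[0,0,0],[0,0,0],[0,0,0],[0,0,0]], fingers=[0.3,0.6,1,1,1])

```text
clock: 25.45
eef_pos: [451.4, -385.0, 2.5]
orientation: [[-0.974, -0.225, 0.003], [-0.225, 0.974, -0.0], [-0.003, -0.001, -1.0]]
contact_force: [-0.5, 1.1, 5.8]
width: 52.5
gripper_force: 62.1
```

Emit:
drive_tool(xyz=[[0,0,0],[0,0,0]], rot=[[0,0,0],[0,0,0]], fingers=[1,1])

```text
clock: 25.62
eef_pos: [451.4, -385.0, 2.5]
orientation: [[-0.974, -0.225, 0.003], [-0.225, 0.974, -0.0], [-0.003, -0.001, -1.0]]
contact_force: [-0.5, 1.0, 4.9]
width: 52.6
gripper_force: 62.1
```

Emit:
drive_tool(xyz=[[0,0,-0.1],[0,0,-0.28],[0,0,-0.46],[0,0,-0.64],[0,0,-0.8]], rot=[[0,0,0],[0,0,0],[0,0,0],[0,0,0],[0,0,0]], fingers=[1,1,1,1,1])

```text
clock: 26.03
eef_pos: [450.7, -384.9, 163.7]
orientation: [[-0.974, -0.225, 0.003], [-0.225, 0.974, -0.0], [-0.003, -0.001, -1.0]]
contact_force: [0.2, 0.1, -0.2]
width: 52.1
gripper_force: 62.9
```

Emit:
drive_tool(xyz=[[0,0,0],[0,0,0],[0,0,0]], rot=[[0,0,0],[0,0,0],[0,0,0]], fingers=[1,1,1])

```text
clock: 26.28
eef_pos: [450.3, -384.4, 160.9]
orientation: [[-0.974, -0.225, 0.002], [-0.225, 0.974, 0.001], [-0.002, 0.0, -1.0]]
contact_force: [0.1, 0.0, -1.8]
width: 52.5
gripper_force: 62.9
```

```bash
python3 -c "
from h import *
plan((568.6,52.4,160,103))"
```

```text
t 26.28 p [ 450.3 -384.4  160.9] yaw 103.0 w 52.5 gf 62.9 F [ 0.1  0.  -1.8]
(568.6, 52.4, 160, 103) xyz [-0.3557, 0.6651, 0.0025] rot [0.0001, 0.0004, -0.0]
(568.6, 52.4, 160, 103) xyz [-0.3558, 0.6651, 0.0022] rot [0.0001, 0.0004, -0.0]
(568.6, 52.4, 160, 103) xyz [-0.3558, 0.6651, 0.0019] rot [0.0001, 0.0004, -0.0]
```

Emit:
drive_tool(xyz=[[-0.09,0.166,0],[-0.18,0.333,0],[-0.27,0.5,0],[-0.356,0.665,0]], rot=[[0,0,0],[0,0,0],[0,0,0],[0,0,0]], fingers=[1,1,1,1])

```text
clock: 26.62
eef_pos: [488.6, -236.8, 158.9]
orientation: [[-0.975, -0.224, -0.002], [-0.224, 0.975, 0.003], [0.001, 0.003, -1.0]]
contact_force: [1.0, 0.8, -1.0]
width: 52.2
gripper_force: 62.9
```

Emit:
drive_tool(xyz=[[-0.09,0.166,0],[-0.18,0.333,0],[-0.27,0.5,0],[-0.356,0.665,0]], rot=[[0,0,0],[0,0,0],[0,0,0],[0,0,0]], fingers=[1,1,1,1])

```text
clock: 26.95
eef_pos: [528.0, -91.3, 159.1]
orientation: [[-0.974, -0.225, -0.002], [-0.225, 0.974, 0.002], [0.002, 0.002, -1.0]]
contact_force: [0.4, 0.6, -0.2]
width: 52.7
gripper_force: 62.9
```

Emit:
drive_tool(xyz=[[-0.09,0.166,0],[-0.18,0.333,0],[-0.27,0.5,0],[-0.356,0.665,0],[-0.356,0.665,0]], rot=[[0,0,0],[0,0,0],[0,0,0],[0,0,0],[0,0,0]], fingers=[1,1,1,1,1])

```text
clock: 27.37
eef_pos: [568.6, 57.6, 159.3]
orientation: [[-0.973, -0.231, -0.001], [-0.231, 0.973, 0.003], [-0.0, 0.003, -1.0]]
contact_force: [0.3, -0.6, -0.4]
width: 52.3
gripper_force: 63.0
```

Emit:
drive_tool(xyz=[[0,0,0],[0,0,0],[0,0,0],[0,0,0],[0,0,0]], rot=[[0,0,0],[0,0,0],[0,0,0],[0,0,0],[0,0,0]], fingers=[1,1,1,1,1])

```text
clock: 27.78
eef_pos: [568.8, 50.7, 161.6]
orientation: [[-0.975, -0.223, 0.002], [-0.223, 0.975, 0.0], [-0.002, -0.0, -1.0]]
contact_force: [1.3, -0.1, -1.4]
width: 52.4
gripper_force: 63.0
```

```bash
python3 look.py 12; python3 -c "
from h import *
plan((568.5,52.6,112,103));print(proj('scene',np.add(r.sense()['eef_pos'],(0,0,9))))"
```

```text
top [444.7, 180.1] [18, 17, 234] [ 572.5 -390.1]
scene [358.6, 183.5] [12, 18, 132] [503.9 157.5]
scene [350.7, 208.4] [18, 20, 239] [555.3  67.3]
scene [235.3, 310.3] [21, 22, 308] [ 574.8 -389.6]
t 27.88 p [569.1  51.  161.9] yaw 102.9 w 52.3 gf 63.0 F [-0.5 -0.3  0.2]
(568.5, 52.6, 112, 103) xyz [0.0018, 0.0088, 0.2497] rot [-0.0003, 0.0017, -0.0012]
[353.8037588 183.6125677]
```

Emit:
drive_tool(xyz=[[0.002,0.006,0.05],[0.002,0.006,0.1],[0.002,0.006,0.15],[0.002,0.006,0.2],[0.002,0.006,0.25]], rot=[[0,0,0],[0,0,0],[0,0,0],[0,0,0],[0,0,0]], fingers=[1,1,1,1,1])

```text
clock: 28.3
eef_pos: [568.0, 53.0, 110.2]
orientation: [[-0.974, -0.225, 0.001], [-0.225, 0.974, 0.0], [-0.001, -0.0, -1.0]]
contact_force: [0.1, 0.3, -0.3]
width: 52.2
gripper_force: 63.0
```

Emit:
drive_tool(xyz=[[0,0,0.02],[0,0,0.04]], rot=[[0,0,0],[0,0,0]], fingers=[1,1])

```text
clock: 28.47
eef_pos: [567.9, 53.1, 102.5]
orientation: [[-0.974, -0.225, 0.001], [-0.225, 0.974, 0.0], [-0.001, 0.0, -1.0]]
contact_force: [-0.4, 0.3, -0.7]
width: 52.4
gripper_force: 63.0
```

Emit:
drive_tool(xyz=[[0,0,0.04],[0,0,0.08],[0,0,0.12],[0,0,0.13],[0,0,0.13]], rot=[[0,0,0],[0,0,0],[0,0,0],[0,0,0],[0,0,0]], fingers=[1,1,1,1,1])

```text
clock: 28.88
eef_pos: [567.9, 53.0, 76.8]
orientation: [[-0.974, -0.225, 0.001], [-0.225, 0.974, 0.0], [-0.001, 0.0, -1.0]]
contact_force: [-0.4, 0.1, -0.9]
width: 52.5
gripper_force: 63.0
```

Emit:
drive_tool(xyz=[[0,0,0],[0,0,0],[0,0,0],[0,0,0],[0,0,0]], rot=[[0,0,0],[0,0,0],[0,0,0],[0,0,0],[0,0,0]], fingers=[1,0,0,0,0])

```text
clock: 29.3
eef_pos: [569.2, 53.0, 78.4]
orientation: [[-0.974, -0.225, 0.004], [-0.225, 0.974, 0.0], [-0.004, -0.001, -1.0]]
contact_force: [0.4, 0.2, -0.4]
width: 85.4
gripper_force: 0.0
```

Emit:
drive_tool(xyz=[[0,0,-0.2],[0,0,-0.4],[0,0,-0.5],[0,0,-0.5],[0,0,-0.5]], rot=[[0,0,0],[0,0,0],[0,0,0],[0,0,0],[0,0,0]], fingers=[0,0,0,0,0])

```text
clock: 29.72
eef_pos: [570.1, 52.9, 180.0]
orientation: [[-0.974, -0.225, 0.007], [-0.225, 0.974, 0.0], [-0.007, -0.001, -1.0]]
contact_force: [-0.6, 0.3, 0.4]
width: 85.3
gripper_force: 0.0
```

```bash
python3 look.py 13; python3 -c "
from h import *
plan((573.1,-390.8,110,103))"
```

```text
top [444.7, 180.1] [18, 17, 235] [ 572.5 -390.1]
scene [351.6, 206.6] [19, 24, 303] [552.4  74.3]
scene [235.3, 310.4] [21, 22, 310] [ 575.1 -389.8]
t 29.82 p [567.6  53.  176.9] yaw 103.0 w 85.0 gf 0.0 F [-0.3  0.1  1. ]
(573.1, -390.8, 110, 103) xyz [0.1574, -0.7228, 0.1113] rot [0.0, 0.0002, -0.0]
(573.1, -390.8, 110, 103) xyz [0.1574, -0.7228, 0.1114] rot [0.0, 0.0002, -0.0]
(573.1, -390.8, 110, 103) xyz [0.1575, -0.7228, 0.1114] rot [0.0, 0.0002, -0.0]
```

Emit:
drive_tool(xyz=[[0.157,-0.723,0.111],[0.157,-0.723,0.111],[0.157,-0.723,0.111],[0.157,-0.723,0.111]], rot=[[0,0,0],[0,0,0],[0,0,0],[0,0,0]], fingers=[0,0,0,0])

```text
clock: 30.15
eef_pos: [568.5, -97.6, 152.8]
orientation: [[-0.975, -0.223, -0.002], [-0.223, 0.975, 0.0], [0.002, 0.0, -1.0]]
contact_force: [-0.2, -0.2, 0.1]
width: 85.2
gripper_force: 0.0
```

Emit:
drive_tool(xyz=[[0.157,-0.723,0.111],[0.157,-0.723,0.111],[0.157,-0.723,0.111],[0.157,-0.723,0.111]], rot=[[0,0,0],[0,0,0],[0,0,0],[0,0,0]], fingers=[0,0,0,0])

```text
clock: 30.48
eef_pos: [570.6, -246.0, 130.4]
orientation: [[-0.975, -0.222, -0.001], [-0.222, 0.975, 0.001], [0.001, 0.001, -1.0]]
contact_force: [0.0, -0.1, -0.6]
width: 85.2
gripper_force: 0.0
```

Emit:
drive_tool(xyz=[[0.157,-0.723,0.111],[0.157,-0.723,0.111],[0.157,-0.723,0.111],[0.157,-0.723,0.111],[0.157,-0.723,0.111]], rot=[[0,0,0],[0,0,0],[0,0,0],[0,0,0],[0,0,0]], fingers=[0,0,0,0,0])

```text
clock: 30.9
eef_pos: [572.4, -395.4, 107.4]
orientation: [[-0.976, -0.22, -0.001], [-0.22, 0.976, 0.001], [0.0, 0.001, -1.0]]
contact_force: [-0.2, 0.1, 0.3]
width: 85.6
gripper_force: 0.0
```

Emit:
drive_tool(xyz=[[0,0,0],[0,0,0],[0,0,0],[0,0,0]], rot=[[0,0,0],[0,0,0],[0,0,0],[0,0,0]], fingers=[0,0,0,0])

```text
clock: 31.23
eef_pos: [574.3, -389.2, 111.0]
orientation: [[-0.974, -0.226, 0.002], [-0.226, 0.974, 0.001], [-0.002, 0.001, -1.0]]
contact_force: [0.3, 0.3, 0.2]
width: 85.5
gripper_force: 0.0
```

```bash
python3 look.py 14; python3 -c "
from h import *
plan((573.1,-390.8,2,103))"
```

```text
top [308.2, 176.6] [17, 20, 219] [577.2  53.2]
top [444.4, 182.1] [18, 13, 156] [ 565.9 -388.9]
scene [351.8, 206.5] [19, 24, 289] [552.6  75. ]
scene [235.3, 310.5] [21, 22, 319] [ 575.3 -390. ]
t 31.33 p [ 574.6 -389.6  111.5] yaw 103.1 w 85.3 gf 0.0 F [ 0.4 -0.5 -0.6]
(573.1, -390.8, 2, 103) xyz [0.0103, -0.004, 0.5474] rot [-0.0002, 0.0017, 0.0009]
```

Emit:
drive_tool(xyz=[[0.01,-0.004,0.14],[0.01,-0.004,0.3],[0.01,-0.004,0.42],[0.01,-0.004,0.5],[0.01,-0.004,0.545]], rot=[[0,0,0],[0,0,0],[0,0,0],[0,0,0],[0,0,0]], fingers=[0,0,0,0,0])

```text
clock: 31.75
eef_pos: [571.5, -390.0, -0.4]
orientation: [[-0.974, -0.226, -0.001], [-0.226, 0.974, 0.003], [0.0, 0.003, -1.0]]
contact_force: [-0.2, -0.1, -0.8]
width: 85.3
gripper_force: 0.0
```

Emit:
drive_tool(xyz=[[0,0,0],[0,0,0],[0,0,0],[0,0,0]], rot=[[0,0,0],[0,0,0],[0,0,0],[0,0,0]], fingers=[0,0,0,0])

```text
clock: 32.08
eef_pos: [574.3, -393.1, 4.4]
orientation: [[-0.974, -0.225, 0.005], [-0.225, 0.974, -0.002], [-0.005, -0.003, -1.0]]
contact_force: [-0.1, -0.4, 1.2]
width: 85.2
gripper_force: 0.0
```

```bash
python3 -c "
from h import *
plan((573.1,-390.8,2,103))"
```

```text
t 32.08 p [ 574.3 -393.1    4.4] yaw 103.0 w 85.2 gf 0.0 F [-0.1 -0.4  1.2]
(573.1, -390.8, 2, 103) xyz [0.0034, 0.0125, 0.0117] rot [-0.0022, 0.0032, -0.0]
```

Emit:
drive_tool(xyz=[[0.002,0.012,0.006],[0.002,0.012,0.006],[0.002,0.012,0.006],[0.002,0.012,0.006],[0.002,0.012,0.006]], rot=[[0,0,0],[0,0,0],[0,0,0],[0,0,0],[0,0,0]], fingers=[0.3,0.6,1,1,1])

```text
clock: 32.5
eef_pos: [572.7, -390.4, 2.5]
orientation: [[-0.974, -0.225, 0.004], [-0.225, 0.974, -0.001], [-0.004, -0.002, -1.0]]
contact_force: [-1.1, 1.1, 6.2]
width: 52.1
gripper_force: 62.8
```

Emit:
drive_tool(xyz=[[0,0,0],[0,0,0]], rot=[[0,0,0],[0,0,0]], fingers=[1,1])

```text
clock: 32.67
eef_pos: [572.7, -390.3, 2.5]
orientation: [[-0.974, -0.225, 0.004], [-0.225, 0.974, -0.001], [-0.004, -0.002, -1.0]]
contact_force: [0.3, 1.2, 5.6]
width: 52.5
gripper_force: 62.8
```

Emit:
drive_tool(xyz=[[0,0,-0.1],[0,0,-0.28],[0,0,-0.46],[0,0,-0.64],[0,0,-0.8]], rot=[[0,0,0],[0,0,0],[0,0,0],[0,0,0],[0,0,0]], fingers=[1,1,1,1,1])

```text
clock: 33.08
eef_pos: [571.5, -389.8, 162.9]
orientation: [[-0.974, -0.225, 0.003], [-0.225, 0.974, -0.0], [-0.003, -0.001, -1.0]]
contact_force: [0.3, -0.1, -0.4]
width: 52.0
gripper_force: 62.9
```

Emit:
drive_tool(xyz=[[0,0,0],[0,0,0],[0,0,0]], rot=[[0,0,0],[0,0,0],[0,0,0]], fingers=[1,1,1])

```text
clock: 33.33
eef_pos: [571.1, -389.5, 160.4]
orientation: [[-0.974, -0.225, 0.002], [-0.225, 0.974, 0.001], [-0.002, 0.0, -1.0]]
contact_force: [-0.5, 0.8, -1.2]
width: 52.5
gripper_force: 62.9
```

```bash
python3 -c "
from h import *
plan((568.6,52.4,160,103))"
```

```text
t 33.33 p [ 571.1 -389.5  160.4] yaw 103.0 w 52.5 gf 62.9 F [-0.5  0.8 -1.2]
(568.6, 52.4, 160, 103) xyz [-0.1614, 0.7187, 0.0012] rot [0.0001, 0.0004, -0.0001]
(568.6, 52.4, 160, 103) xyz [-0.1615, 0.7186, 0.001] rot [0.0001, 0.0004, -0.0001]
(568.6, 52.4, 160, 103) xyz [-0.1615, 0.7186, 0.0009] rot [0.0001, 0.0004, -0.0001]
```

Emit:
drive_tool(xyz=[[-0.04,0.18,0],[-0.08,0.36,0],[-0.12,0.54,0],[-0.162,0.719,0]], rot=[[0,0,0],[0,0,0],[0,0,0],[0,0,0]], fingers=[1,1,1,1])

```text
clock: 33.67
eef_pos: [568.6, -240.2, 157.9]
orientation: [[-0.975, -0.224, -0.002], [-0.224, 0.975, 0.003], [0.001, 0.003, -1.0]]
contact_force: [0.3, -0.3, 0.2]
width: 52.1
gripper_force: 63.0
```

Emit:
drive_tool(xyz=[[-0.04,0.18,0],[-0.08,0.36,0],[-0.12,0.54,0],[-0.162,0.719,0]], rot=[[0,0,0],[0,0,0],[0,0,0],[0,0,0]], fingers=[1,1,1,1])

```text
clock: 34.0
eef_pos: [567.7, -92.8, 158.3]
orientation: [[-0.974, -0.224, -0.002], [-0.224, 0.974, 0.002], [0.002, 0.002, -1.0]]
contact_force: [0.5, -0.4, -1.4]
width: 52.4
gripper_force: 63.0
```

Emit:
drive_tool(xyz=[[-0.04,0.18,0],[-0.08,0.36,0],[-0.12,0.54,0],[-0.161,0.719,0],[-0.161,0.719,0]], rot=[[0,0,0],[0,0,0],[0,0,0],[0,0,0],[0,0,0]], fingers=[1,1,1,1,1])

```text
clock: 34.42
eef_pos: [566.4, 58.1, 158.4]
orientation: [[-0.973, -0.231, -0.003], [-0.231, 0.973, 0.003], [0.002, 0.004, -1.0]]
contact_force: [-0.7, 0.5, -1.2]
width: 52.2
gripper_force: 63.1
```

Emit:
drive_tool(xyz=[[0,0,0],[0,0,0],[0,0,0],[0,0,0],[0,0,0]], rot=[[0,0,0],[0,0,0],[0,0,0],[0,0,0],[0,0,0]], fingers=[1,1,1,1,1])

```text
clock: 34.83
eef_pos: [569.1, 51.0, 160.8]
orientation: [[-0.975, -0.223, 0.002], [-0.223, 0.975, 0.0], [-0.002, -0.0, -1.0]]
contact_force: [-0.2, 0.1, -0.9]
width: 52.5
gripper_force: 63.1
```

```bash
python3 look.py 15; python3 -c "
from h import *
plan((568.5,52.6,112,103));print(proj('scene',np.add(r.sense()['eef_pos'],(0,0,9))))"
```

```text
scene [358.9, 183.7] [12, 18, 129] [505.2 157.6]
scene [351.6, 206.7] [19, 24, 305] [552.7  74. ]
t 34.93 p [569.2  51.3 161.1] yaw 102.9 w 52.3 gf 63.1 F [ 0.2 -0.1 -1.3]
(568.5, 52.6, 112, 103) xyz [0.0027, 0.007, 0.2454] rot [-0.0003, 0.0017, -0.0012]
[353.90542079 183.75245313]
```

Emit:
drive_tool(xyz=[[0.003,0.006,0.05],[0.003,0.006,0.1],[0.003,0.006,0.15],[0.003,0.006,0.2],[0.003,0.006,0.25]], rot=[[0,0,0],[0,0,0],[0,0,0],[0,0,0],[0,0,0]], fingers=[1,1,1,1,1])

```text
clock: 35.35
eef_pos: [567.7, 53.4, 109.4]
orientation: [[-0.974, -0.225, 0.001], [-0.225, 0.974, 0.0], [-0.001, -0.0, -1.0]]
contact_force: [-0.5, 0.3, -1.5]
width: 52.0
gripper_force: 63.1
```

Emit:
drive_tool(xyz=[[0,0,0.03],[0,0,0.055],[0,0,0.055],[0,0,0.055]], rot=[[0,0,0],[0,0,0],[0,0,0],[0,0,0]], fingers=[1,1,1,1])

```text
clock: 35.68
eef_pos: [568.3, 53.4, 99.8]
orientation: [[-0.974, -0.225, 0.002], [-0.225, 0.974, 0.0], [-0.002, -0.0, -1.0]]
contact_force: [-0.5, 0.4, 0.1]
width: 52.1
gripper_force: 63.1
```

Emit:
drive_tool(xyz=[[0,0,0.02],[0,0,0.02]], rot=[[0,0,0],[0,0,0]], fingers=[1,1])

```text
clock: 35.85
eef_pos: [568.6, 53.4, 96.1]
orientation: [[-0.974, -0.225, 0.003], [-0.225, 0.974, 0.0], [-0.003, -0.0, -1.0]]
contact_force: [-0.9, -0.8, -1.0]
width: 52.4
gripper_force: 63.1
```

Emit:
drive_tool(xyz=[[0,0,0],[0,0,0],[0,0,0],[0,0,0],[0,0,0]], rot=[[0,0,0],[0,0,0],[0,0,0],[0,0,0],[0,0,0]], fingers=[1,0,0,0,0])

```text
clock: 36.27
eef_pos: [568.7, 53.4, 96.4]
orientation: [[-0.974, -0.225, 0.003], [-0.225, 0.974, 0.0], [-0.003, -0.001, -1.0]]
contact_force: [0.1, 0.1, 0.9]
width: 85.6
gripper_force: 0.0
```

Emit:
drive_tool(xyz=[[0,0,-0.2],[0,0,-0.4],[0,0,-0.45],[0,0,-0.45],[0,0,-0.45]], rot=[[0,0,0],[0,0,0],[0,0,0],[0,0,0],[0,0,0]], fingers=[0,0,0,0,0])

```text
clock: 36.68
eef_pos: [569.0, 53.3, 187.1]
orientation: [[-0.974, -0.225, 0.005], [-0.225, 0.974, 0.0], [-0.005, -0.001, -1.0]]
contact_force: [-0.1, 0.9, 0.6]
width: 85.4
gripper_force: 0.0
```

```bash
python3 look.py 16; python3 -c "
from h import *
plan((474,30,150,103))"
```

```text
scene [352.1, 203.9] [20, 29, 392] [546.3  82.9]
t 36.78 p [567.1  53.4 184.7] yaw 103.0 w 85.3 gf 0.0 F [0.1 0.3 0.3]
(474, 30, 150, 103) xyz [0.4798, -0.0093, 0.1734] rot [0.0002, 0.0001, -0.0001]
```

Emit:
drive_tool(xyz=[[0.2,-0.009,0],[0.4,-0.009,0.05],[0.478,-0.009,0.12],[0.478,-0.009,0.17],[0.478,-0.009,0.17]], rot=[[0,0,0],[0,0,0],[0,0,0],[0,0,0],[0,0,0]], fingers=[0,0,0,0,0])

```text
clock: 37.2
eef_pos: [471.9, 30.2, 148.2]
orientation: [[-0.975, -0.224, -0.004], [-0.224, 0.975, 0.001], [0.004, 0.002, -1.0]]
contact_force: [-0.2, 0.7, 0.4]
width: 85.6
gripper_force: 0.0
```

Emit:
drive_tool(xyz=[[0,0,0],[0,0,0],[0,0,0],[0,0,0]], rot=[[0,0,0],[0,0,0],[0,0,0],[0,0,0]], fingers=[0,0,0,0])

```text
clock: 37.53
eef_pos: [477.2, 30.2, 152.6]
orientation: [[-0.974, -0.225, 0.004], [-0.225, 0.974, 0.0], [-0.004, -0.001, -1.0]]
contact_force: [-0.6, 1.0, 0.8]
width: 85.3
gripper_force: 0.0
```

```bash
python3 look.py 17; python3 -c "
from h import *
plan((474.5,30.2,46,103))
a=cv2.imread('pics/top17.png')[120:240,270:370];b=cv2.imread('pics/scene17.png')[160:270,300:420]
cv2.imwrite('pics/i.png',np.hstack([cv2.resize(a,(400,480),interpolation=3),cv2.resize(b,(400,480)[:2],interpolation=3)]))
"
```

```text
scene [352.1, 204.0] [20, 29, 396] [546.5  82.6]
t 37.63 p [476.6  30.1 152.4] yaw 103.0 w 85.3 gf 0.0 F [-0.2  1.3 -0.7]
(474.5, 30.2, 46, 103) xyz [0.0122, 0.0031, 0.5321] rot [-0.0005, 0.0025, 0.0]
```

View pics/i.png

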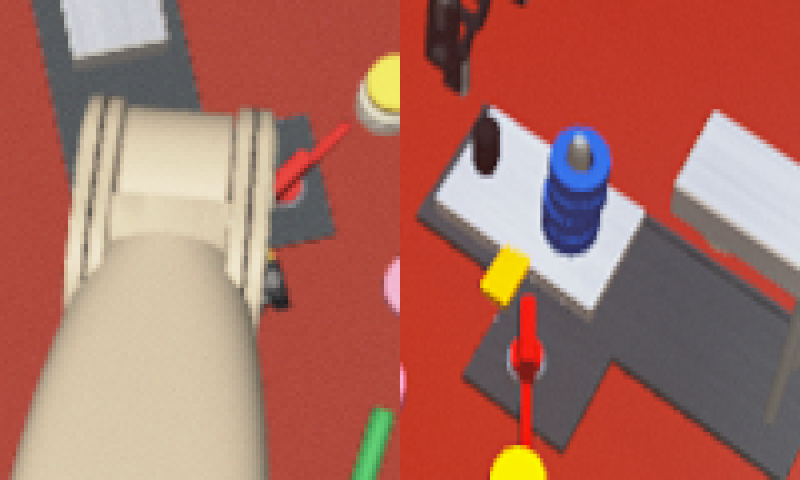

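Four collars sit in one flat stack on the shaft, at scene crop (577,190), and the carriage is still out. Next I grip the handle and push home.

Emit:
drive_tool(xyz=[[0.012,0.003,0.14],[0.012,0.003,0.3],[0.012,0.003,0.43],[0.012,0.003,0.53],[0.012,0.003,0.53]], rot=[[0,0,0],[0,0,0],[0,0,0],[0,0,0],[0,0,0]], fingers=[0,0,0,0,0])

```text
clock: 38.05
eef_pos: [469.7, 30.5, 42.2]
orientation: [[-0.974, -0.225, -0.005], [-0.225, 0.974, 0.001], [0.005, 0.002, -1.0]]
contact_force: [-2.0, 0.3, 0.4]
width: 85.3
gripper_force: 0.0
```

Emit:
drive_tool(xyz=[[0,0,0],[0,0,0],[0,0,0],[0,0,0],[0,0,0]], rot=[[0,0,0],[0,0,0],[0,0,0],[0,0,0],[0,0,0]], fingers=[0,0,0.5,1,1])

```text
clock: 38.47
eef_pos: [474.7, 30.1, 47.2]
orientation: [[-0.974, -0.225, 0.005], [-0.225, 0.974, 0.0], [-0.005, -0.001, -1.0]]
contact_force: [0.7, 0.1, -0.5]
width: 51.7
gripper_force: 0.0
```

Emit:
drive_tool(xyz=[[0,0,0],[0,0,0],[0,0,0],[0,0,0]], rot=[[0,0,0],[0,0,0],[0,0,0],[0,0,0]], fingers=[1,1,1,1])

```text
clock: 38.8
eef_pos: [473.9, 30.0, 46.7]
orientation: [[-0.974, -0.225, 0.004], [-0.225, 0.974, -0.0], [-0.004, -0.001, -1.0]]
contact_force: [-1.3, 1.5, 6.5]
width: 24.0
gripper_force: 58.7
```

```bash
python3 -c "
from h import *
plan((612.1,61.8,46,103))"
```

```text
t 38.8 p [473.9  30.   46.7] yaw 103.0 w 24.0 gf 58.7 F [-1.3  1.5  6.5]
(612.1, 61.8, 46, 103) xyz [-0.7091, -0.0005, 0.0059] rot [-0.0007, 0.0023, -0.0001]
```

Emit:
drive_tool(xyz=[[-0.04,0,0],[-0.11,0,0],[-0.19,0,0],[-0.27,0,0],[-0.35,0,0]], rot=[[0,0,0],[0,0,0],[0,0,0],[0,0,0],[0,0,0]], fingers=[1,1,1,1,1])

```text
clock: 39.22
eef_pos: [541.5, 45.6, 46.7]
orientation: [[-0.974, -0.225, 0.001], [-0.225, 0.974, -0.001], [-0.001, -0.001, -1.0]]
contact_force: [-3.3, -1.2, 6.9]
width: 23.9
gripper_force: 59.0
```

Emit:
drive_tool(xyz=[[-0.08,0,0],[-0.16,0,0],[-0.24,0,0],[-0.3,0,0],[-0.335,0,0]], rot=[[0,0,0],[0,0,0],[0,0,0],[0,0,0],[0,0,0]], fingers=[1,1,1,1,1])

```text
clock: 39.63
eef_pos: [608.2, 60.9, 46.7]
orientation: [[-0.974, -0.225, 0.003], [-0.225, 0.974, -0.0], [-0.003, -0.001, -1.0]]
contact_force: [-3.3, -1.9, 5.4]
width: 24.2
gripper_force: 60.0
```

Emit:
drive_tool(xyz=[[-0.02,0,0],[-0.03,0,0],[-0.03,0,0],[-0.03,0,0]], rot=[[0,0,0],[0,0,0],[0,0,0],[0,0,0]], fingers=[1,1,1,1])

```text
clock: 39.97
eef_pos: [609.9, 61.3, 46.7]
orientation: [[-0.974, -0.224, -0.003], [-0.224, 0.974, -0.002], [0.003, -0.002, -1.0]]
contact_force: [-7.2, -3.3, 10.4]
width: 24.1
gripper_force: 60.4
```

Emit:
drive_tool(xyz=[[0.015,0,0],[0.015,0,0],[0.015,0,0],[0.015,0,0],[0.015,0,0]], rot=[[0,0,0],[0,0,0],[0,0,0],[0,0,0],[0,0,0]], fingers=[1,0,0,0,0])

```text
clock: 40.38
eef_pos: [609.5, 61.7, 45.9]
orientation: [[-0.974, -0.225, 0.002], [-0.225, 0.974, 0.0], [-0.002, -0.0, -1.0]]
contact_force: [0.6, 0.2, 0.1]
width: 71.4
gripper_force: 0.0
```

Emit:
drive_tool(xyz=[[0,0,-0.15],[0,0,-0.35],[0,0,-0.5],[0,0,-0.5],[0,0,-0.5]], rot=[[0,0,0],[0,0,0],[0,0,0],[0,0,0],[0,0,0]], fingers=[0,0,0,0,0])

```text
clock: 40.8
eef_pos: [611.8, 61.7, 149.1]
orientation: [[-0.974, -0.225, 0.008], [-0.225, 0.974, 0.0], [-0.008, -0.002, -1.0]]
contact_force: [-0.4, 0.3, -0.4]
width: 85.6
gripper_force: 0.0
```

```bash
python3 look.py 18; python3 -c "
from h import *
plan((613.8,-50.4,145,43.5))"
```

```text
t 40.9 p [608.9  61.7 145.5] yaw 103.0 w 85.4 gf 0.0 F [-1.1  0.1 -0.2]
(613.8, -50.4, 145, 43.5) xyz [0.051, -0.2758, 0.0011] rot [0.0002, 0.0004, 0.3461]
(613.8, -50.4, 145, 43.5) xyz [-0.0926, -0.2648, 0.0012] rot [0.0002, 0.0004, 0.3461]
```

Emit:
drive_tool(xyz=[[0.051,-0.15,0],[0.051,-0.276,0],[0.051,-0.276,0],[0.051,-0.276,0],[0.051,-0.276,0]], rot=[[0,0,0.05],[0,0,0.13],[0,0,0.21],[0,0,0.29],[0,0,0.346]], fingers=[0,0,0,0,0])

```text
clock: 41.32
eef_pos: [610.3, 5.1, 143.6]
orientation: [[-0.956, 0.294, -0.002], [0.294, 0.956, 0.001], [0.002, 0.0, -1.0]]
contact_force: [-1.6, -0.0, -0.9]
width: 85.6
gripper_force: 0.0
```

Emit:
drive_tool(xyz=[[-0.093,-0.265,0],[-0.093,-0.265,0],[-0.093,-0.265,0],[-0.093,-0.265,0],[-0.093,-0.265,0]], rot=[[0,0,0.08],[0,0,0.16],[0,0,0.23],[0,0,0.3],[0,0,0.346]], fingers=[0,0,0,0,0])

```text
clock: 41.73
eef_pos: [612.7, -50.8, 143.5]
orientation: [[-0.684, 0.729, -0.002], [0.729, 0.684, 0.001], [0.002, -0.001, -1.0]]
contact_force: [-0.3, 0.2, 0.4]
width: 85.5
gripper_force: 0.0
```

Emit:
drive_tool(xyz=[[0,0,0],[0,0,0],[0,0,0],[0,0,0]], rot=[[0,0,0],[0,0,0],[0,0,0],[0,0,0]], fingers=[0,0,0,0])

```text
clock: 42.07
eef_pos: [614.0, -50.4, 145.5]
orientation: [[-0.689, 0.724, 0.001], [0.724, 0.689, 0.0], [-0.001, 0.001, -1.0]]
contact_force: [-0.5, 0.2, -0.3]
width: 85.3
gripper_force: 0.0
```

```bash
python3 look.py 19; python3 -c "
from h import *
plan((613.8,-50.4,38,43.5))
b=cv2.imread('pics/scene19.png')[160:270,300:420]
cv2.imwrite('pics/j.png',cv2.resize(b,None,fx=5,fy=5,interpolation=3))
"
```

```text
top [300.4, 139.2] [15, 11, 120] [702.6  81.3]
t 42.17 p [614.4 -50.4 145.9] yaw 43.6 w 85.4 gf 0.0 F [-1.4  0.4 -0. ]
(613.8, -50.4, 38, 43.5) xyz [0.0026, -0.0029, 0.5397] rot [0.0012, 0.0008, 0.0007]
```

View pics/j.png

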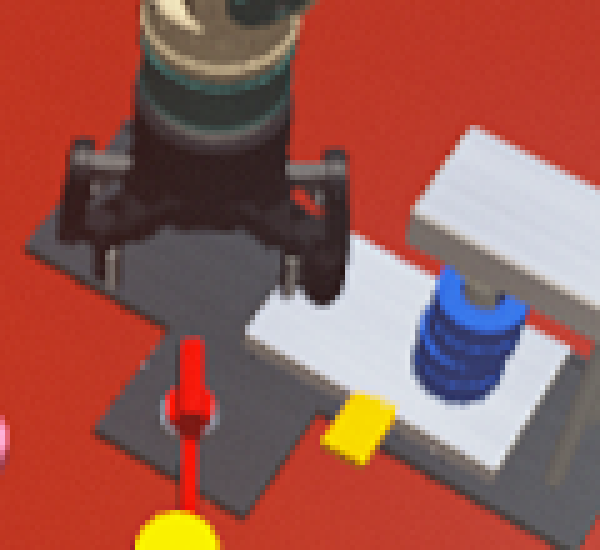

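The carriage is home with the stack under the head, at crop (470,335), and the knob at (188,400) is still free. The tool is above the knob, so I grip it and turn it back.

Emit:
drive_tool(xyz=[[0.002,-0.003,0.14],[0.002,-0.003,0.3],[0.002,-0.003,0.43],[0.002,-0.003,0.53],[0.002,-0.003,0.53]], rot=[[0,0,0],[0,0,0],[0,0,0],[0,0,0],[0,0,0]], fingers=[0,0,0,0,0])

```text
clock: 42.58
eef_pos: [609.8, -49.8, 35.4]
orientation: [[-0.689, 0.725, -0.006], [0.725, 0.689, 0.002], [0.006, -0.003, -1.0]]
contact_force: [-1.4, 0.1, -0.4]
width: 85.2
gripper_force: 0.0
```

Emit:
drive_tool(xyz=[[0,0,0],[0,0,0],[0,0,0],[0,0,0],[0,0,0]], rot=[[0,0,0],[0,0,0],[0,0,0],[0,0,0],[0,0,0]], fingers=[0,0,0.7,1,1], grip_force=40)

```text
clock: 43.0
eef_pos: [615.4, -50.9, 41.9]
orientation: [[-0.689, 0.725, 0.005], [0.725, 0.689, -0.0], [-0.004, 0.004, -1.0]]
contact_force: [-1.0, 0.1, 0.3]
width: 51.5
gripper_force: 0.0
```

Emit:
drive_tool(xyz=[[0,0,0],[0,0,0],[0,0,0],[0,0,0],[0,0,0]], rot=[[0,0,0],[0,0,0],[0,0,0],[0,0,0],[0,0,0]], fingers=[1,1,1,1,1])

```text
clock: 43.42
eef_pos: [614.2, -50.8, 40.7]
orientation: [[-0.689, 0.724, 0.003], [0.724, 0.689, -0.0], [-0.002, 0.002, -1.0]]
contact_force: [-2.1, 0.1, 4.3]
width: 13.1
gripper_force: 41.4
```

Emit:
drive_tool(xyz=[[0,0,0],[0,0,0],[0,0,0],[0,0,0],[0,0,0]], rot=[[0,0,-0.06],[0,0,-0.13],[0,0,-0.2],[0,0,-0.27],[0,0,-0.34]], fingers=[1,1,1,1,1])

```text
clock: 43.83
eef_pos: [614.2, -50.7, 40.7]
orientation: [[-0.956, 0.293, 0.003], [0.293, 0.956, 0.0], [-0.003, 0.001, -1.0]]
contact_force: [-0.4, -0.1, 3.6]
width: 13.3
gripper_force: 39.0
```

Emit:
drive_tool(xyz=[[0,0,0],[0,0,0],[0,0,0],[0,0,0],[0,0,0]], rot=[[0,0,-0.06],[0,0,-0.13],[0,0,-0.2],[0,0,-0.27],[0,0,-0.34]], fingers=[1,1,1,1,1])

```text
clock: 44.25
eef_pos: [614.2, -50.6, 40.7]
orientation: [[-0.977, -0.211, 0.003], [-0.211, 0.977, 0.001], [-0.003, -0.0, -1.0]]
contact_force: [-1.6, 0.9, 4.1]
width: 13.3
gripper_force: 39.0
```

Emit:
drive_tool(xyz=[[0,0,0],[0,0,0],[0,0,0],[0,0,0],[0,0,0]], rot=[[0,0,-0.06],[0,0,-0.13],[0,0,-0.2],[0,0,-0.26],[0,0,-0.29]], fingers=[1,1,1,1,1])

```text
clock: 44.67
eef_pos: [614.1, -50.5, 40.7]
orientation: [[-0.798, -0.602, 0.003], [-0.602, 0.798, 0.001], [-0.003, -0.001, -1.0]]
contact_force: [-1.0, 1.2, 4.3]
width: 13.4
gripper_force: 39.1
```

Emit:
drive_tool(xyz=[[0,0,0],[0,0,0],[0,0,0]], rot=[[0,0,-0.02],[0,0,-0.03],[0,0,-0.03]], fingers=[1,1,1])

```text
clock: 44.92
eef_pos: [614.1, -50.5, 40.7]
orientation: [[-0.772, -0.635, 0.003], [-0.635, 0.772, 0.001], [-0.003, -0.001, -1.0]]
contact_force: [-1.5, 1.1, 5.9]
width: 13.2
gripper_force: 39.4
```

```bash
python3 -c "
from h import *
plan();print(r.sense()['wrist_torque'])"
```

```text
t 44.92 p [614.1 -50.5  40.7] yaw 129.4 w 13.2 gf 39.4 F [-1.5  1.1  5.9]
[0.29620286 0.41411103 0.02571978]
```

Emit:
drive_tool(xyz=[[0,0,0],[0,0,0],[0,0,0],[0,0,0]], rot=[[0,0,-0.02],[0,0,-0.04],[0,0,-0.04],[0,0,-0.04]], fingers=[1,1,1,1])

```text
clock: 45.25
eef_pos: [614.3, -50.4, 40.7]
orientation: [[-0.735, -0.678, 0.003], [-0.678, 0.735, 0.001], [-0.003, -0.001, -1.0]]
contact_force: [-0.7, 1.5, 5.2]
width: 13.4
gripper_force: 45.4
```

```bash
python3 -c "
from h import *
plan();print(r.sense()['wrist_torque'])"
```

```text
t 45.25 p [614.3 -50.4  40.7] yaw 132.7 w 13.4 gf 45.4 F [-0.7  1.5  5.2]
[ 0.37907975  0.29542694 -0.95721449]
```

Emit:
drive_tool(xyz=[[0,0,0],[0,0,0],[0,0,0],[0,0,0],[0,0,0]], rot=[[0,0,0.02],[0,0,0.02],[0,0,0.02],[0,0,0.02],[0,0,0.02]], fingers=[1,0,0,0,0])

```text
clock: 45.67
eef_pos: [613.9, -50.7, 39.8]
orientation: [[-0.753, -0.659, 0.002], [-0.659, 0.753, 0.0], [-0.002, -0.001, -1.0]]
contact_force: [-0.4, -0.5, 0.1]
width: 61.5
gripper_force: 0.0
```

Emit:
drive_tool(xyz=[[0,0,-0.15],[0,0,-0.35],[0,0,-0.55],[0,0,-0.75],[0,0,-0.8]], rot=[[0,0,0],[0,0,0],[0,0,0],[0,0,0],[0,0,0]], fingers=[0,0,0,0,0])

```text
clock: 46.08
eef_pos: [617.8, -51.5, 208.0]
orientation: [[-0.752, -0.658, 0.014], [-0.659, 0.752, -0.002], [-0.009, -0.011, -1.0]]
contact_force: [1.2, -0.5, 1.1]
width: 85.4
gripper_force: 0.0
```

Emit:
drive_tool(xyz=[[0.5,0,0],[0.5,0,0],[0.5,0,0],[0.5,0,0],[0.5,0,0]], rot=[[0,0,0],[0,0,0],[0,0,0],[0,0,0],[0,0,0]], fingers=[0,0,0,0,0])

```text
clock: 46.5
eef_pos: [537.9, -117.0, 199.8]
orientation: [[-0.754, -0.657, 0.003], [-0.657, 0.754, 0.001], [-0.002, -0.001, -1.0]]
contact_force: [0.7, 0.7, -0.4]
width: 85.9
gripper_force: 0.0
```

```bash
python3 look.py 20; python3 -c "
from h import *
plan()
b=cv2.imread('pics/scene20.png')[160:280,290:430]
cv2.imwrite('pics/k.png',cv2.resize(b,None,fx=5,fy=5,interpolation=3))
"
```

```text
top [300.3, 139.3] [15, 11, 121] [702.3  81.6]
t 46.6 p [ 539.1 -116.3  199.9] yaw 131.2 w 85.4 gf 0.0 F [-0.1 -0.4  0.9]
```

View pics/k.png

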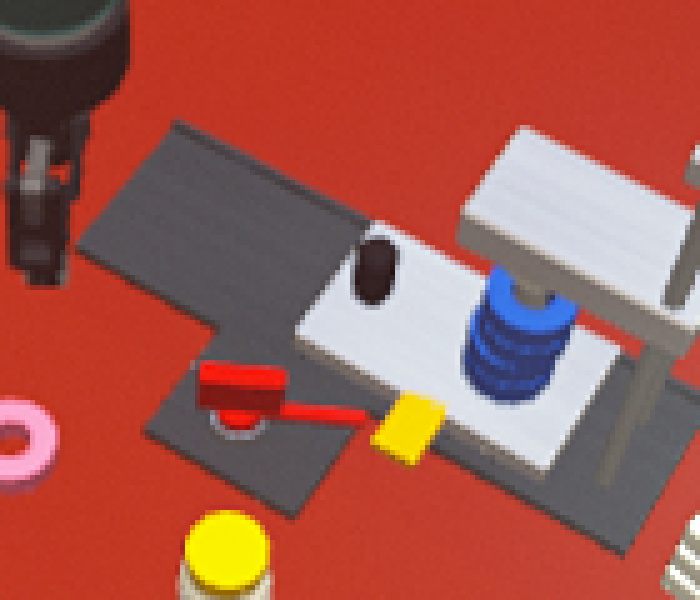

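The carriage is home (handle at the same pixel as at the start), all four collars are flat under the head, the knob is at its locked stop, and the jar hasn't moved. Handing in.

```bash
python3 -c "
from plant import r
print(r.finish_job())"
```

```text
the job is handed in; nothing more can be done
None
```

The job is handed in (no verdict was returned): all four blue collars sit flat in one stack on the shaft, the carriage is home, the knob is at its locked stop, the jar and bowl were left alone, and the gripper is clear.

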